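# Hang the check weight on the transducer's snap hook

### The job

Check-load the force transducer: take the larger of the two ring weights, press the top bar of its ring down through the sprung gate of the snap hook on the transducer's beam, and let the gate snap shut over it. Then, still holding the ring, pull it straight up against the shut gate with a steady 7 N or so for a second to prove that it has latched, lower it and leave it hanging at rest in the hook. The transducer is delicate: at no time load it with more than 15 N, and leave the other things alone.

Things in the scene. Friction and masses are not known exactly. Their poses are not given: they have to be found in the camera images.
- stand: Force transducer on a fixed stand: grey base plate 150 x 100 mm, aluminium post and a level beam (26 mm wide) that reaches from the post in the stand's -x; a snap hook is screwed into the beam's end, 100 mm from the origin. Origin: centre of the base plate's underside. The hook's bow lies in the plane y = 0; nothing is higher than 172 mm. Beam and hook are stiff, without any give.
- hook_seat (a point): Centre of the ring's top bar when it hangs in the bottom of the hook: 124 mm in -x and 136.5 mm above the stand's origin; axes as the stand's. The hook is of 6 mm round steel; its lower edge is 8.5 mm below this point, its spine 8 to 12 mm away in +x. Its mouth, between nose and gate pin, faces up and towards -x and is closed by the gate.
- nose_tip (a point): Centre of the rounded end (6 mm thick) of the hook's nose, which bounds the mouth on the -x side: 10.5 mm in -x and 18.5 mm above hook_seat. A bar coming from -x must pass over it; it tops out 3 mm above this point. Below the tip the nose bulges out to 6.3 mm farther in -x.
- gate_pin (a point): The gate's hinge pin, at the beam's side of the mouth: 15 mm in +x and 28.5 mm above hook_seat; axes as the stand's. The shut gate, 4 mm thick and 25 mm long, slopes from here towards -x, 24 degrees below level, to the inside of the nose. Pin block and beam top out 4 mm above this point.
- gate (a joint): Angle of the sprung gate: 0 = shut, on a firm stop; to 0.8 rad = pressed in (down and to +x) with 2 to 5 N. A bar pressed straight down over hook_seat meets the gate with its centre about 27 mm above hook_seat and slips off the gate's tip about 5 mm above it; the gate then springs shut over it. Pulled straight up again, the bar meets the shut gate's underside about 17 mm above hook_seat.
- large_ring (a point): The larger weight: steel cylinder 38 mm across, 34 mm high, with an upright steel ring fixed on top, 93 mm high in all, about 0.3 kg. Point in the ring's hole at the height to grip its straight sides, 10 mm below the top bar's centre line, 80.5 mm above the underside. The ring lies in the y-z plane, 44 mm wide outside along y; sides 9 mm wide in x, 36 mm long; hole 32 wide, 45 high.
- large_bar (a point): Centre of the top bar of the larger weight's ring, on the bar's centre line: 90.5 mm above the weight's underside. The bar is 5 mm round and runs along y.
- large: The larger weight as a whole; origin at the centre of its underside.
- small_ring (a point): The same point on the ring of the smaller weight (cylinder 26 mm across and 26 mm high, 85 mm high in all, about 0.11 kg), which is not to be used. Same ring, 72.5 mm above the underside.
- small: The smaller weight as a whole; origin at the centre of its underside.
- pencil: Pencil lying on the worktop, 140 mm long.
- lens_cap: Flat black cap, 37 mm across, 12 mm high.
- weight_0: Small brass knob weight, 24 mm across, 22 mm high.
- petri_c: Small dish, 34 mm across, 11 mm high.
- note_pad: Note pad, 106 x 76 x 12 mm.
- ball_pen: Ball pen, 145 mm long.
There are look-alikes about, which are no part of the job. Leave any blue or purple look-alike of the large alone.

How it is judged:
On the way, in this order (a step that is already met when the one before it is completed fails the run):
1. the larger weight's ring bar presses the gate inward (value of joint gate above 0.25 rad and contact force between large and gate above 0.8 N), for 0.05 s.
2. the gate has sprung shut with the bar inside the hook (value of joint gate below 0.06 rad and z of large_bar in the frame of hook_seat between -0.004 and 0.02 m and x of large_bar in the frame of hook_seat between -0.013 and 0.013 m), for 0.1 s.
3. the ring is pulled up against the shut gate with at least 4 N for half a second (value of joint gate below 0.06 rad and contact force between large and gate above 4 N and z of large_bar in the frame of hook_seat between 0.01 and 0.021 m), for 0.5 s.
At the end, for the whole second after the job is handed in: The larger weight hangs released from the bottom of the hook (its bar's centre within 8 mm in x and 4 mm in height of hook_seat), upright within 0.2 rad, slower than 0.05 m/s, with the gate shut (below 0.06 rad) (value of joint gate below 0.06 rad and z of large_bar in the frame of hook_seat between -0.004 and 0.004 m and x of large_bar in the frame of hook_seat between -0.008 and 0.008 m and angle between large's own z axis and vertical below 0.2 rad and linear speed of large below 0.05 m/s and contact force between the fingers and large below 0.1 N); the robot touches nothing.
It fails at once if the transducer is loaded with more than 15 N by the weight (contact force between large and stand above 15 N).
It fails at once if the robot itself pushes on the transducer with more than 15 N (contact force between any of the fingers, the arm and stand above 15 N).
It fails at once if another thing is moved by more than 15 mm (distance of any of small, pencil, lens_cap, weight_0, petri_c, note_pad, ball_pen from where it was at the start of the episode above 0.015 m).
It also fails if it takes over 67 s, if anything falls off the work surface, if the arm or the gripper's body presses on something with over 40 N, if the wrist force passes 120 N, or if a joint passes its speed limit or range.

### The arm

A 6-joint arm with a two-finger parallel gripper is mounted at the origin on a cart in front of the work surface, level with it; the furniture and walls round the work are solid. World frame = base frame: x ahead of the robot, y to its left, z up, the work surface at z = 0. Lengths are in m, angles in rad, forces in N, time in s.
With the tool pointing down it reaches from about 0.35 to 0.775 m from the base axis. Payload 5.5 kg.
Tool frame: the origin (TCP) lies on the centre line of the jaws, within the pads' length; the fingertips stand 11 mm ahead of it and the grasp point (between the pads) lies 8 mm behind it; z points along the fingers, y is the direction in which the jaws open and shut (so a half turn about z gives the same grasp; the last joint's range is limited). The gripper opens to 85 mm and grips with 20 to 120 N. Pads are 22 mm wide; open, the fingers measure 114 mm over their backs; the gripper's body (76 mm by 85 mm) begins 54 mm behind the grasp point. The pads swing forward as they close: fully open they stand 13 mm farther back than shut.
Start: joints at [-1.477, 0.313, 0.046, 1.304, 0, 1.431], TCP at [0.133, -0.559, 0.207] pointing down, gripper open.
Joint ranges: [-2.76, 2.76], [-0.86, 1.69], [-1.03, 1.26], [-2.2, 2.34], [-1.47, 1.5], [-3.14, 3.14]. Speed limits (rad/s): [2.57, 2.57, 3.14, 3.14, 3.14, 3.14].

### API

Orientations are given as a unit quaternion [w, x, y, z].
In Python, from workcell import env, imaging, order gives the robot as it stands. The module is installed in compiled form; this text tells all that it offers.
- The arm moves only by the tool move_arm, never from a script. Its argument "deltas" is one flat list of numbers, 7 for each row, row after row: the gripper's target within -1 to 1 (shut at 1, half-way at 0, fully open at -1), then the shift along the tool's x, y, z in m, then the turn, a rotation vector about the tool's x, y, z in degrees. In form: [jaw, tx, ty, tz, ax, ay, az, jaw, tx, ty, tz, ax, ay, az, ...]. A call has 1 to 10 rows; each row shifts and turns the commanded pose from where the row before left it, along the tool's axes as they then stand; what a row does not reach is not made up. A row lasts 1/8 s, in which the tool goes at most 62.5 mm and 10.7 degrees, less where a joint would pass 70% of its speed; a pose out of reach is approached as far as the arm can. A call is refused whole if a number of a shift passes 0.0625 or a number of a turn 10.7, either way. A call with a gripper value outside its range is refused whole. The fingers move at their own pace and stop on an object; "squeeze" is the grip in N (left out, the last holds). Time passes only in rows, so rows that do not move let the fingers close. It gives the time, the measured TCP pose, the force and the opening at its end, in the units of the state.
- env.get_state(): the state, without advancing time (a new reading comes with each control period).
- imaging.read_camera(name): name is "side" or "top"; returns a dict with "img" (384x512x3 uint8, red, green, blue), "z_map" (384x512 float32, m along the optical axis (not along the pixel's ray), 0 where there is no reading), "fx", "fy", "cx", "cy" (pixels), "rvec" (rotation vector, rad) and "tvec" (3), from world to camera coordinates, as OpenCV has them. Camera axes: x right, y down, z forward; pixel columns grow to the right and rows downward; lengths in m; the calibration is good to about 2 mm. A picture is of the moment at which its call begins.
- order.hand_in(): hands the job in, once; it reports no verdict.
Trained networks look in a picture, given as the dict that the camera call returned (one of the last four; its "shot" number tells which), for a name from the list of things; names that differ only in an ending like _2 or _b are one class to them, and where a whole thing is asked for, a point or a joint stands for the part that bears it (a point fixed in the world has none). Each returns a list of dicts, best first, with "confidence" (0 to 1); they miss things now and then, are a little off and sometimes report something else, mostly with a low value. They report only what shows in the picture. A call takes as long as a camera call. They do not tell look-alikes from the thing itself.
- imaging.recognise(picture, thing): "centre" ([column, row] in pixels, amid what is visible of it).
- imaging.cut_out(picture, thing): "mask" (384x512 bool, what is visible of it) and "centre" ([column, row] in pixels, amid what is visible of it).
The state is a dict: "clock": time; "joint_pos": joint angles; "qvel": joint speeds; "tau": joint torques, N m; "tcp_pos": TCP position; "orientation": TCP orientation; "wrist_force": force on the tool from outside, world axes, zero at the start; "ft_torque": the same for the moment, N m; "finger_gap": finger opening in m.
Only numpy, scipy, OpenCV 4.12 (cv2) and the standard library are available. Lean on these libraries where they do the work, as an engineer would, in place of code of your own. Each camera call takes 0.05 s, during which the arm holds its last target.

## Working session

There is one attempt and no reset: what is moved stays moved. The work goes in short steps, Python scripts to look and compute and a tool call to move; the robot and the scene stay as the last step left them, time stands still between calls to the robot, and variables do not carry over. Pictures are saved under pics/ and viewed, and the job is handed in when it is done.

Besides the shell and the picture viewer there is one more tool, called after "Call:" as name(argument=value, ...), one argument or row to a line, values as JSON. move_arm: Moves the arm, as the interface text tells. Its arguments: {"type":"object","properties":{"deltas":{"type":"array"},"squeeze":{"type":"number"}},"required":["deltas"]}

```bash
mkdir -p pics
cat > h.py <<'E'
from workcell import env, imaging, order
import numpy as np, cv2
def cam(n):
    p=imaging.read_camera(n); p['R']=cv2.Rodrigues(np.array(p['rvec'],float))[0]; p['t']=np.array(p['tvec'],float).ravel(); return p
def cloud(p):
    v,u=np.mgrid[0:384,0:512]; z=p['z_map']
    c=np.stack([(u-p['cx'])/p['fx']*z,(v-p['cy'])/p['fy']*z,z],-1)
    w=(c-p['t'])@p['R']; w[z==0]=np.nan; return w
def proj(p,X):
    c=p['R']@np.array(X,float)+p['t']; return p['fx']*c[0]/c[2]+p['cx'],p['fy']*c[1]/c[2]+p['cy']
E
python3 - <<'E'
from h import *
print(env.get_state())
for n in ('side','top'):
    p=cam(n); cv2.imwrite(f'pics/{n}0.png',cv2.resize(p['img'][...,::-1],(800,600)))
    print(n,'campos',-p['R'].T@p['t'],p['fx'],p['R'][2])
    w=cloud(p)
    np.savez(f'{n}0.npz',img=p['img'],w=w)
    for t in ('stand','large','small','large_ring','hook_seat','nose_tip','gate_pin','pencil','lens_cap','weight_0','petri_c','note_pad','ball_pen'):
        for r in imaging.recognise(p,t)[:4]:
            c=r['centre']; i=w[int(round(c[1])),int(round(c[0]))]
            print(t,np.round(c,1),round(r['confidence'],2),np.round(i,4))
E
```

```text
{'clock': 0.0, 'joint_pos': array([-1.47660105e+00,  3.14049883e-01,  4.49781696e-02,  1.30358308e+00,
        3.55271340e-06,  1.43120526e+00]), 'qvel': array([-2.26862109e-03, -7.32583529e-04, -7.24129704e-05,  6.39736467e-04,
       -8.74238468e-04,  8.54830019e-04]), 'tau': array([-2.37613443e-03, -4.80624712e+01,  2.98537266e+01,  1.94753014e-02,
       -5.88799708e-05,  7.10987791e-06]), 'tcp_pos': array([ 0.13315054, -0.55880637,  0.20578042]), 'orientation': array([-9.28951786e-04,  9.93175340e-01,  1.16627097e-01,  2.28656834e-05]), 'wrist_force': array([-0.44287285, -0.06399852,  0.24913755]), 'ft_torque': array([-0.03483289, -0.03522789,  0.00266679]), 'finger_gap': 0.08542872164338529}
side campos [ 0.03911777 -0.97910516  0.73852921] 436.0970882958013 [ 0.36721198  0.80951918 -0.45807647]
stand [291.1 211.1] 0.78 [0.6199 0.0469 0.0567]
large [231.8 286. ] 0.7 [ 0.3378 -0.1804  0.0253]
large [266.5 285.9] 0.64 [ 0.412  -0.2206  0.0329]
large [248.2 300.8] 0.61 [ 0.3496 -0.2551  0.0346]
small [326.  258.5] 0.51 [ 0.6099 -0.1789  0.0344]
large_ring [241.1 302.3] 0.9 [ 0.333
[... 855 characters left out ...]
293  0.0294]
large_ring [350.9 257.6] 0.58 [ 0.3446 -0.2352  0.0452]
large_ring [322.3 258.5] 0.54 [ 0.3416 -0.1429  0.0545]
large_ring [341.  234.8] 0.53 [ 0.4174 -0.2082  0.0338]
hook_seat [266.3 175.3] 0.94 [0.5727 0.0387 0.1679]
nose_tip [263.7 176.9] 0.6 [0.5646 0.0447 0.1743]
gate_pin [266.4 180. ] 0.64 [0.5565 0.0385 0.1708]
pencil [296.  229.3] 0.53 [ 0.4383 -0.068  -0.0017]
lens_cap [346.1 156.7] 0.67 [ 0.6873 -0.2369  0.0112]
petri_c [305.3 234.8] 0.19 [ 4.19e-01 -9.73e-02 -2.00e-04]
note_pad [155. 183.] 0.76 [0.5799 0.4057 0.0088]
note_pad [345.9 159.3] 0.4 [ 0.6841 -0.2395 -0.0007]
note_pad [266.4 176.2] 0.3 [0.5679 0.0388 0.1739]
ball_pen [156.  212.7] 0.5 [0.4777 0.3934 0.0116]
```

View pics/side0.png

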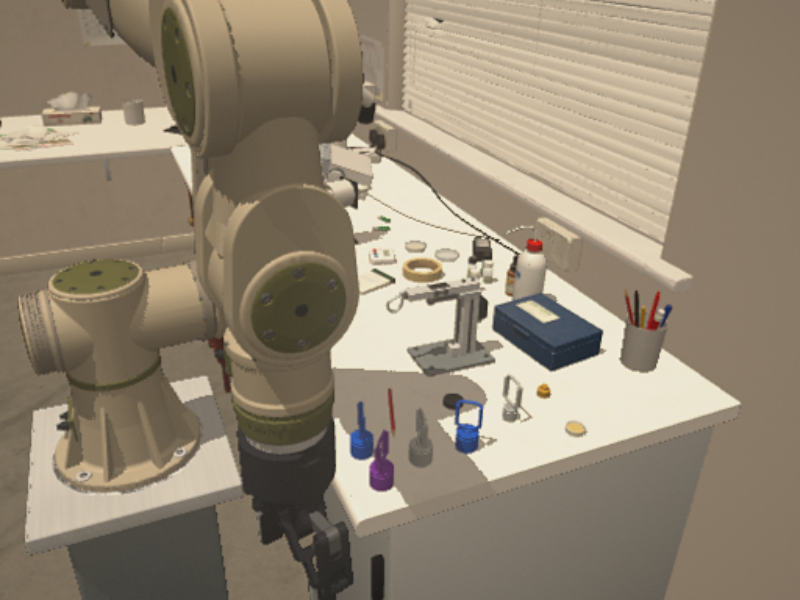

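View pics/top0.png

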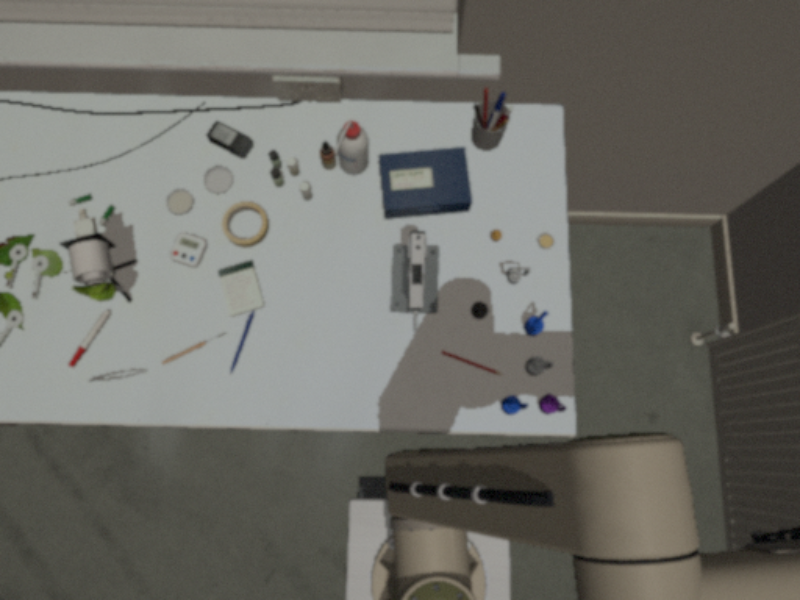

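Run:
```python
import numpy as np,cv2
a=np.load('side0.npz')['img'];b=np.load('top0.npz')['img']
A=cv2.resize(a[230:330,200:370],None,fx=4.6,fy=4.6,interpolation=cv2.INTER_CUBIC)
B=cv2.resize(b[140:290,240:370],None,fx=4,fy=4,interpolation=cv2.INTER_CUBIC)
cv2.imwrite('pics/c1.png',A[...,::-1]);cv2.imwrite('pics/c2.png',B[...,::-1])
C=cv2.resize(a[150:250,240:370],None,fx=6,fy=6,interpolation=cv2.INTER_CUBIC)
cv2.imwrite('pics/c3.png',C[...,::-1])
```

```text
(no output)
```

View pics/c1.png

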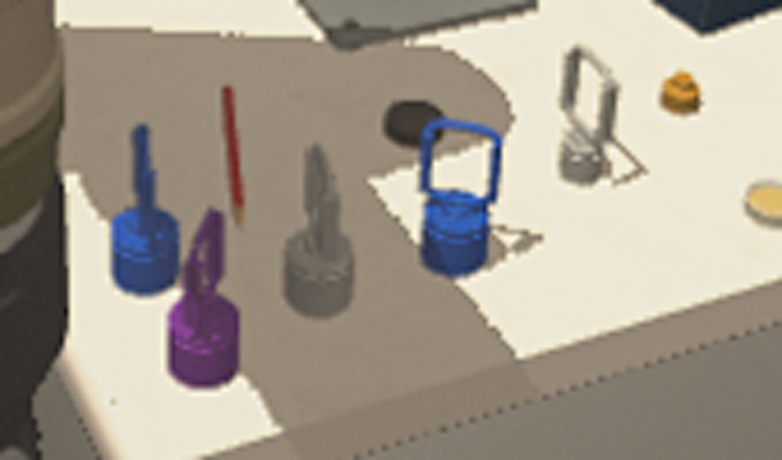

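View pics/c2.png

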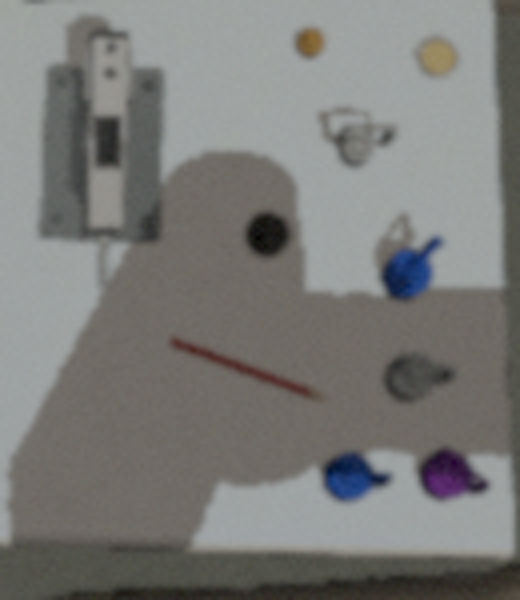

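View pics/c3.png

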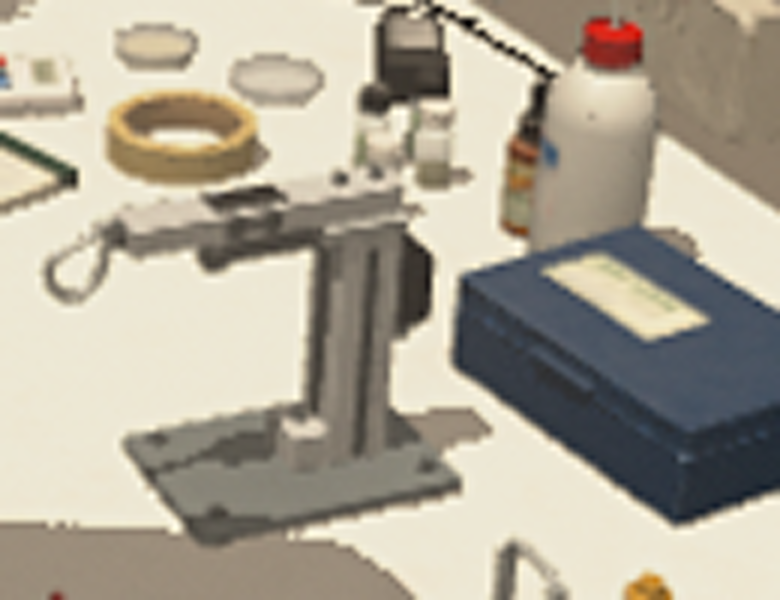

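Grey candidates: grey weight at side (269,287), large cylinder, ring seen nearly edge-on, = the larger. The grey one at side (326,257) is smaller (cylinder 26 mm) = small. Blue (231,286), blue (299,280) and purple (244,303) are look-alikes. Crops confirm this; now I'll measure.

```bash
cat > meas.py <<'E'
from h import *
from scipy.optimize import least_squares
def fit(ws):
    out={}
    P=np.concatenate([w.reshape(-1,3) for w in ws]); P=P[np.isfinite(P).all(1)]
    return P
E
python3 - <<'E'
import numpy as np,cv2
for n in ('side','top'):
    d=np.load(n+'0.npz'); w=d['w']; P=w.reshape(-1,3); ok=np.isfinite(P).all(1)
    m=ok&(abs(P[:,0]-0.41)<.06)&(abs(P[:,1]+.215)<.05)
    Q=P[m]; print(n,'table z',np.median(Q[:,2][Q[:,2]<.008]))
    for lo,hi in ((.008,.03),(.03,.038),(.04,.06),(.06,.085),(.085,.1)):
        q=Q[(Q[:,2]>lo)&(Q[:,2]<hi)]
        if len(q): print(lo,len(q),q.mean(0).round(4),q.min(0).round(4),q.max(0).round(4))
    r=Q[(Q[:,2]>.045)]
    if len(r)>4:
        c=r[:,:2]-r[:,:2].mean(0); u,s,v=np.linalg.svd(c,full_matrices=False); print('dir',v[0],np.degrees(np.arctan2(v[0][1],v[0][0])),s/np.sqrt(len(r)), r.max(0),r.min(0))
    # stand
    m=ok&(P[:,0]>.40)&(P[:,0]<.75)&(abs(P[:,1]-.045)<.12)
    Q=P[m]
    for lo,hi in ((.005,.02),(.13,.15),(.155,.18)):
        q=Q[(Q[:,2]>lo)&(Q[:,2]<hi)]
        if len(q)<5: continue
        print('stand',lo,len(q),q.mean(0).round(4),q.min(0).round(4),q.max(0).round(4),np.median(q[:,2]))
        print(cv2.minAreaRect((q[:,:2]*1000).astype(np.float32)))
E
```

```text
side table z -0.0012293738903968719
0.008 138 [ 0.4009 -0.2272  0.0187] [ 0.3503 -0.2602  0.0081] [ 0.4375 -0.1702  0.0299]
0.03 144 [ 0.3985 -0.2224  0.0333] [ 0.3502 -0.259   0.03  ] [ 0.4399 -0.1661  0.038 ]
0.04 73 [ 0.397  -0.22    0.0501] [ 0.3507 -0.2409  0.0401] [ 0.4292 -0.1942  0.0596]
0.06 99 [ 0.3988 -0.2233  0.0719] [ 0.3504 -0.2397  0.0602] [ 0.4295 -0.1932  0.0849]
0.085 28 [ 0.4107 -0.2226  0.0901] [ 0.3518 -0.235   0.0856] [ 0.4257 -0.1984  0.0939]
dir [-0.97119409 -0.23828981] -166.21437442401722 [0.0316563  0.01380995] [ 0.42949144 -0.19317615  0.09393968] [ 0.35042563 -0.24085566  0.04510875]
stand 0.005 794 [0.5983 0.0243 0.012 ] [ 0.4283 -0.0741  0.0051] [0.7498 0.1043 0.02  ] 0.012142053218118173
((583.1047973632812, 28.531776428222656), (347.5638732910156, 130.79681396484375), 12.91722583770752)
stand 0.13 181 [0.5836 0.0287 0.1401] [0.4662 0.0151 0.1304] [0.6543 0.0449 0.1498] 0.1403830543791477
((561.1533203125, 35.700836181640625), (25.67591094970703, 188.54360961914062), 83.02530670166016)
stand 0.155 405 [0.5692 0.0309 0.1644] [0.4658 0.0141 0.155 ] [0.65
[... 668 characters left out ...]
3945] [ 0.43086515 -0.19189157  0.09260021] [ 0.35036263 -0.23488958  0.04524906]
stand 0.005 1024 [0.5968 0.0402 0.0114] [ 0.4022 -0.0739  0.005 ] [0.7499 0.1643 0.0199] 0.011669556854058998
((575.982666015625, 45.2669677734375), (237.89886474609375, 347.9143371582031), 89.9228744506836)
stand 0.13 25 [0.5837 0.0397 0.1452] [0.4678 0.0204 0.1335] [0.6516 0.0548 0.15  ] 0.14767501290757304
((559.63818359375, 36.23766326904297), (183.35577392578125, 33.66779708862305), 1.0883047580718994)
stand 0.155 446 [0.5741 0.0389 0.1675] [0.475  0.0213 0.1552] [0.6565 0.055  0.1765] 0.16747303851830925
((565.8211669921875, 36.637203216552734), (181.55844116210938, 33.414527893066406), 1.072709560394287)
```

Run:
```python
import numpy as np,cv2
for n in ('side','top'):
    d=np.load(n+'0.npz'); w=d['w']; im=d['img'].astype(int); P=w.reshape(-1,3); I=im.reshape(-1,3); ok=np.isfinite(P).all(1)
    sat=I.max(1)-I.min(1)
    m=ok&(P[:,0]>.383)&(P[:,0]<.445)&(abs(P[:,1]+.215)<.04)&(sat<60)
    Q=P[m]
    for lo,hi in ((.008,.028),(.028,.04),(.045,.1)):
        q=Q[(Q[:,2]>lo)&(Q[:,2]<hi)]
        print(n,lo,len(q),q.mean(0).round(4),q.min(0).round(4),q.max(0).round(4))
        print(cv2.minAreaRect((q[:,:2]*1000).astype(np.float32)), cv2.minEnclosingCircle((q[:,:2]*1000).astype(np.float32)))
    r=Q[Q[:,2]>.045]; c=r[:,:2]-r[:,:2].mean(0); v=np.linalg.svd(c,full_matrices=False)[2][0]; print('ring dir deg',np.degrees(np.arctan2(v[1],v[0]))%180)
    print(np.round(r[np.argsort(r[:,2])][::6]*1000,0).tolist())
    m=ok&(P[:,0]>.50)&(P[:,0]<.70)&(abs(P[:,1]-.045)<.1)&(sat<35)&(I.max(1)<150)&(P[:,2]>.006)&(P[:,2]<.02)
    q=P[m]; print('plate',len(q),np.median(q[:,2]),cv2.minAreaRect((q[:,:2]*1000).astype(np.float32)))
    mm=m.reshape(384,512); 
    o=im.copy().astype(np.uint8); o[mm]=[255,0,0]
    cv2.imwrite(f'pics/m_{n}.png',cv2.resize(o[140:250,200:340] if n=='top' else o[150:260,220:360],None,fx=5,fy=5,interpolation=cv2.INTER_NEAREST)[...,::-1])
    q=P[ok&(P[:,0]>.44)&(P[:,0]<.70)&(abs(P[:,1]-.037)<.04)&(P[:,2]>.1)]
    h=q[q[:,2]>.162]; 
    v=np.linalg.svd(h[:,:2]-h[:,:2].mean(0),full_matrices=False)[2][0]; print('beam dir',np.degrees(np.arctan2(v[1],v[0]))%180,h.mean(0))
    for x in np.arange(.44,.53,.005):
        s=q[(q[:,0]>=x)&(q[:,0]<x+.005)]
        if len(s): print(round(x,3),len(s),s.mean(0).round(4),s[:,1:].min(0).round(4),s[:,1:].max(0).round(4))
```

```text
side 0.008 99 [ 0.4166 -0.229   0.0182] [ 0.4023 -0.2365  0.0081] [ 0.4375 -0.2124  0.0272]
((416.8421325683594, -227.59300231933594), (17.565824508666992, 37.4947395324707), 67.8405990600586) ((420.0253601074219, -219.77687072753906), 18.75057601928711)
side 0.028 106 [ 0.4188 -0.2202  0.0335] [ 0.4026 -0.2361  0.0283] [ 0.4399 -0.199   0.0392]
((421.42926025390625, -218.0822296142578), (34.3399658203125, 35.71639633178711), 70.01703643798828) ((422.2685546875, -217.48980712890625), 19.66024398803711)
side 0.045 127 [ 0.4206 -0.219   0.0695] [ 0.4132 -0.2409  0.0454] [ 0.4295 -0.1932  0.0939]
((421.74298095703125, -217.25979614257812), (47.686134338378906, 9.280282974243164), 76.6480712890625) ((420.71551513671875, -217.01589965820312), 24.0042781829834)
ring dir deg 78.28328246088432
[[424.0, -200.0, 45.0], [417.0, -237.0, 47.0], [424.0, -198.0, 50.0], [420.0, -236.0, 51.0], [426.0, -200.0, 54.0], [422.0, -198.0, 57.0], [414.0, -236.0, 60.0], [418.0, -235.0, 61.0], [423.0, -195.0, 63.0], [419.0, -238.0, 66.0], [425.0, -203.0, 68.0], [425.0, -201.0, 70.0], [416.0, -237.0, 72.0], [42
[... 2635 characters left out ...]
 0.1547]
0.48 3 [0.4823 0.0405 0.1503] [0.0397 0.1335] [0.042  0.1605]
0.485 4 [0.487  0.0411 0.1496] [0.0399 0.134 ] [0.0423 0.1624]
0.49 6 [0.4927 0.0409 0.1584] [0.0375 0.1355] [0.0433 0.1732]
0.495 6 [0.4971 0.0402 0.1636] [0.0343 0.1453] [0.0433 0.1693]
0.5 8 [0.5027 0.0392 0.1631] [0.0342 0.1572] [0.0461 0.1652]
0.505 18 [0.5078 0.0404 0.1654] [0.0287 0.161 ] [0.0522 0.1713]
0.51 14 [0.5128 0.0406 0.1679] [0.0288 0.1628] [0.0524 0.172 ]
0.515 14 [0.5173 0.0411 0.167 ] [0.0288 0.1639] [0.0524 0.1714]
0.52 16 [0.5226 0.0397 0.1666] [0.029  0.1571] [0.0523 0.1712]
0.525 13 [0.528  0.0395 0.1677] [0.0289 0.1634] [0.0497 0.1703]
0.53 11 [0.5321 0.0394 0.1678] [0.0293 0.1649] [0.0498 0.172 ]
```

View pics/m_top.png

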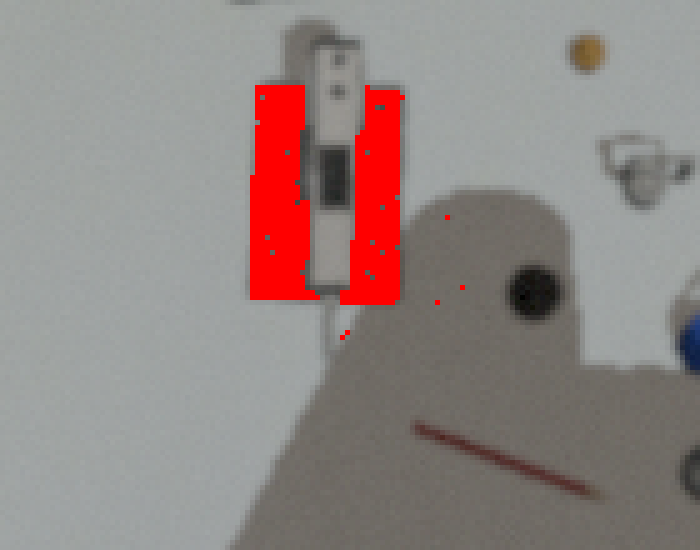

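View pics/m_side.png

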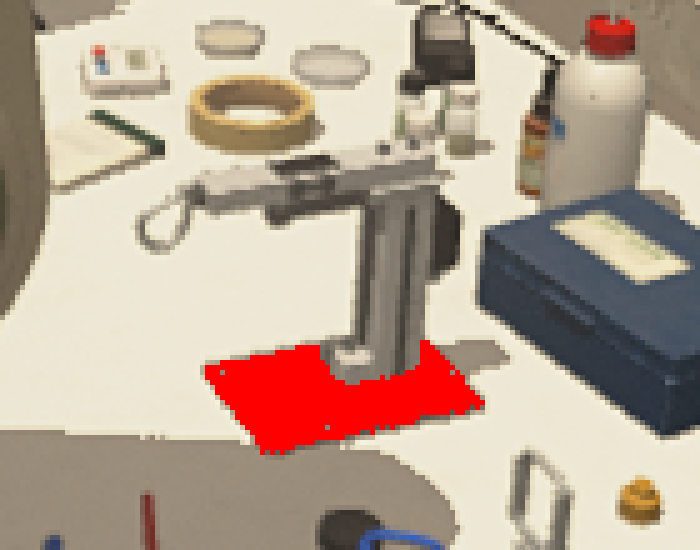

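Run:
```python
import numpy as np,cv2
for n in ('side','top'):
    d=np.load(n+'0.npz'); w=d['w']; im=d['img'].astype(int); P=w.reshape(-1,3); I=im.reshape(-1,3); ok=np.isfinite(P).all(1)
    sat=I.max(1)-I.min(1)
    m=ok&(P[:,0]>.50)&(P[:,0]<.70)&(abs(P[:,1]-.045)<.1)&(sat<60)&(P[:,2]>.007)&(P[:,2]<.018)
    m=m.reshape(384,512).astype(np.uint8)
    m=cv2.morphologyEx(m,cv2.MORPH_CLOSE,np.ones((3,3),np.uint8)); m=cv2.morphologyEx(m,cv2.MORPH_OPEN,np.ones((3,3),np.uint8))
    k,l,s,c=cv2.connectedComponentsWithStats(m); keep=[i for i in range(1,k) if s[i,4]>150]; print([s[i].tolist() for i in keep])
    q=w[np.isin(l,keep)]; q=q[np.isfinite(q).all(1)]; q=q[(q[:,2]>.007)&(q[:,2]<.018)]
    print(n,len(q),np.median(q[:,2]),cv2.minAreaRect((q[:,:2]*1000).astype(np.float32)))
    # robust edges
    xs=np.percentile(q[:,0],[0.5,99.5]); ys=np.percentile(q[:,1],[0.5,99.5]); print(xs,ys)
    # side long edges: per x bins min/max y
    b=np.arange(.54,.68,.01); X=[];lo=[];hi=[]
    for x in b:
        t=q[(q[:,0]>=x)&(q[:,0]<x+.01)]
        if len(t)>5: X.append(x+.005);lo.append(t[:,1].min());hi.append(t[:,1].max())
    print('yaw lo/hi',np.degrees(np.arctan(np.polyfit(X,lo,1)[0])),np.degrees(np.arctan(np.polyfit(X,hi,1)[0])),np.mean(lo),np.mean(hi))
    h=P[ok&(P[:,0]>.505)&(P[:,0]<.66)&(abs(P[:,1]-.037)<.03)&(P[:,2]>.165)&(P[:,2]<.178)]
    print('beam rect',cv2.minAreaRect((h[:,:2]*1000).astype(np.float32)), np.percentile(h[:,2],50))
    hk=P[ok&(P[:,0]>.44)&(P[:,0]<.50)&(abs(P[:,1]-.037)<.02)&(P[:,2]>.1)]
    print(np.round(hk[np.argsort(hk[:,0])]*1000,0).astype(int).tolist())
```

```text
[[261, 219, 55, 21, 685]]
side 668 0.01233956546544487 ((604.7078857421875, 35.573028564453125), (106.2411117553711, 150.05026245117188), 89.90116882324219)
[0.53004461 0.67857163] [-0.01600116  0.08523314]
yaw lo/hi -0.24085762139622785 -27.18822974533788 -0.015135828107194832 0.0581816025868734
beam rect ((579.4533081054688, 35.80036926269531), (32.521461486816406, 148.0917510986328), 89.27233123779297) 0.16765929635590968
[[466, 35, 156], [466, 36, 142], [466, 36, 152], [467, 37, 145], [467, 39, 147], [469, 35, 145], [469, 35, 148], [469, 36, 151], [469, 36, 142], [470, 38, 153], [471, 32, 159], [471, 39, 136], [471, 41, 155], [471, 34, 155], [472, 34, 136], [472, 35, 138], [475, 36, 157], [477, 39, 132], [477, 39, 128], [478, 40, 134], [478, 34, 131], [479, 37, 155], [480, 38, 132], [480, 40, 157], [481, 34, 134], [481, 35, 159], [483, 37, 128], [483, 39, 160], [484, 33, 134], [485, 35, 136], [485, 43, 131], [486, 38, 160], [487, 33, 133], [488, 36, 161], [488, 35, 135], [488, 36, 138], [490, 41, 161], [491, 35, 137], [492, 36, 140], [492, 39, 162], [492, 38, 143], [492, 38, 133]
[... 578 characters left out ...]
 0.67844295] [-0.00998413  0.08795726]
yaw lo/hi 0.6309106070797263 -0.5198511524678222 -0.00944442052271238 0.08675944044120679
beam rect ((580.1358642578125, 38.64655303955078), (25.885759353637695, 148.4921875), 89.31008911132812) 0.168249088151569
[[467, 39, 154], [468, 42, 147], [470, 42, 153], [470, 39, 152], [473, 42, 152], [473, 39, 152], [475, 40, 157], [478, 40, 155], [479, 42, 135], [481, 40, 157], [483, 42, 133], [483, 40, 160], [486, 42, 134], [486, 40, 162], [487, 42, 140], [489, 40, 162], [491, 42, 136], [492, 40, 160], [493, 37, 173], [493, 43, 172], [493, 42, 142], [494, 40, 167], [495, 43, 145], [496, 43, 169], [497, 37, 169], [497, 40, 167], [498, 34, 163], [500, 43, 168]]
```

```bash
cat > plan.py <<'E'
from h import *
from scipy.spatial.transform import Rotation as R, Slerp
def pose():
    s=env.get_state(); q=s['orientation']; return np.array(s['tcp_pos']),R.from_quat([q[1],q[2],q[3],q[0]]),s
def tgtR(yaw): # tool x at yaw deg, z down
    y=np.radians(yaw); x=[np.cos(y),np.sin(y),0]; z=[0,0,-1.]; return R.from_matrix(np.stack([x,np.cross(z,x),z],1))
def rows(pt,yaw,jaw,n,ease=True):
    p,r,s=pose(); rt=tgtR(yaw); f=(1-np.cos(np.pi*np.arange(n+1)/n))/2 if ease else np.arange(n+1)/n
    rv=(r.inv()*rt).as_rotvec()
    out=[]; P=lambda a:p+(np.array(pt)-p)*a; Q=lambda a:r*R.from_rotvec(rv*a)
    for i in range(n):
        q0,q1=Q(f[i]),Q(f[i+1]); d=q0.inv().apply(P(f[i+1])-P(f[i])); a=(q0.inv()*q1).as_rotvec(degrees=True)
        out.append([jaw,*d.round(4),*a.round(2)])
    print('yaw now',np.degrees(np.arctan2(*r.as_matrix()[[1,0],0])),'pos',p.round(4),'F',s['wrist_force'].round(2),'gap',round(s['finger_gap'],4),'t',s['clock'])
    for o in out: print(o)
E
python3 -c "
from plan import *
rows([.422,-.2155,.20],167,-1,18,False)"
```

```text
yaw now 13.391943068833388 pos [ 0.1332 -0.5594  0.2067] F [0.02 0.27 0.95] gap 0.0856 t 1.4
[-1, np.float64(0.02), np.float64(-0.0149), np.float64(0.0004), np.float64(0.0), np.float64(0.0), np.float64(-8.53)]
[-1, np.float64(0.022), np.float64(-0.0117), np.float64(0.0004), np.float64(0.0), np.float64(0.0), np.float64(-8.53)]
[-1, np.float64(0.0235), np.float64(-0.0083), np.float64(0.0004), np.float64(0.0), np.float64(0.0), np.float64(-8.53)]
[-1, np.float64(0.0245), np.float64(-0.0048), np.float64(0.0004), np.float64(0.0), np.float64(0.0), np.float64(-8.53)]
[-1, np.float64(0.0249), np.float64(-0.0011), np.float64(0.0004), np.float64(0.0), np.float64(0.0), np.float64(-8.53)]
[-1, np.float64(0.0248), np.float64(0.0026), np.float64(0.0004), np.float64(0.0), np.float64(0.0), np.float64(-8.53)]
[-1, np.float64(0.0241), np.float64(0.0063), np.float64(0.0004), np.float64(0.0), np.float64(0.0), np.float64(-8.53)]
[-1, np.float64(0.0229), np.float64(0.0098), np.float64(0.0004), np.float64(0.0), np.float64(0.0), np.float64(-8.53)]
[-1, np.float64(0.0212), np.float64(0.0131), np.float64(0.000
[... 419 characters left out ...]
loat64(0.0102), np.float64(0.0228), np.float64(0.0004), np.float64(0.0), np.float64(0.0), np.float64(-8.53)]
[-1, np.float64(0.0067), np.float64(0.024), np.float64(0.0004), np.float64(0.0), np.float64(0.0), np.float64(-8.53)]
[-1, np.float64(0.0031), np.float64(0.0248), np.float64(0.0004), np.float64(0.0), np.float64(0.0), np.float64(-8.53)]
[-1, np.float64(-0.0006), np.float64(0.0249), np.float64(0.0004), np.float64(0.0), np.float64(0.0), np.float64(-8.53)]
[-1, np.float64(-0.0043), np.float64(0.0246), np.float64(0.0004), np.float64(0.0), np.float64(0.0), np.float64(-8.53)]
[-1, np.float64(-0.0079), np.float64(0.0237), np.float64(0.0004), np.float64(0.0), np.float64(0.0), np.float64(-8.53)]
```

Call:
move_arm(
  deltas=[-1,0.02,-0.015,0,0,0,-8.5,-1,0.022,-0.012,0,0,0,-8.5,-1,0.0235,-0.008,0,0,0,-8.5,-1,0.0245,-0.005,0,0,0,-8.5,-1,0.025,-0.001,0,0,0,-8.5,-1,0.025,0.0025,0,0,0,-8.5,-1,0.024,0.006,0,0,0,-8.5,-1,0.023,0.01,0,0,0,-8.5,-1,0.021,0.013,0,0,0,-8.5],
)

```text
clock: 2.52
tcp_pos: [0.2782, -0.3869, 0.2069]
orientation: [0.0, 0.706, 0.708, -0.0]
wrist_force: [-0.5, -0.2, 0.9]
finger_gap: 0.0855
```

Call:
move_arm(
  deltas=[-1,0.019,0.016,0,0,0,-8.5,-1,0.0165,0.019,0,0,0,-8.5,-1,0.0135,0.021,0,0,0,-8.5,-1,0.01,0.023,0,0,0,-8.5,-1,0.0065,0.024,0,0,0,-8.5,-1,0.003,0.025,0,0,0,-8.5,-1,-0.001,0.025,0,0,0,-8.5,-1,-0.004,0.0245,0,0,0,-8.5,-1,-0.008,0.0235,0,0,0,-8.5,-1,0,0,0,0,0,0],
)

```text
clock: 3.78
tcp_pos: [0.4248, -0.2161, 0.2067]
orientation: [0.0, 0.118, 0.993, -0.0]
wrist_force: [-0.6, 0.5, -0.6]
finger_gap: 0.085
```

Run:
```python
from plan import *
p=cam('side'); q=cam('top')
cv2.imwrite('pics/s1.png',cv2.resize(p['img'][200:340,180:360,::-1],None,fx=4.2,fy=4.2,interpolation=cv2.INTER_CUBIC))
cv2.imwrite('pics/t1.png',cv2.resize(q['img'][140:300,230:390,::-1],None,fx=3.7,fy=3.7,interpolation=cv2.INTER_CUBIC))
rows([.422,-.2155,.12],167,-1,4)
print(env.get_state()['joint_pos'])
```

```text
yaw now 166.31574153233245 pos [ 0.424  -0.2172  0.2067] F [ 0.8  -0.62  0.19] gap 0.0851 t 3.875
[-1, np.float64(0.0003), np.float64(0.0002), np.float64(0.0127), np.float64(-0.0), np.float64(-0.0), np.float64(-0.1)]
[-1, np.float64(0.0008), np.float64(0.0004), np.float64(0.0306), np.float64(-0.01), np.float64(-0.0), np.float64(-0.24)]
[-1, np.float64(0.0008), np.float64(0.0004), np.float64(0.0306), np.float64(-0.01), np.float64(-0.0), np.float64(-0.24)]
[-1, np.float64(0.0003), np.float64(0.0002), np.float64(0.0127), np.float64(-0.0), np.float64(-0.0), np.float64(-0.1)]
[-6.41716410e-01  1.22594327e-01 -1.96867981e-01  1.25131205e+00
 -4.88689844e-04 -4.02881089e-01]
```

View pics/s1.png

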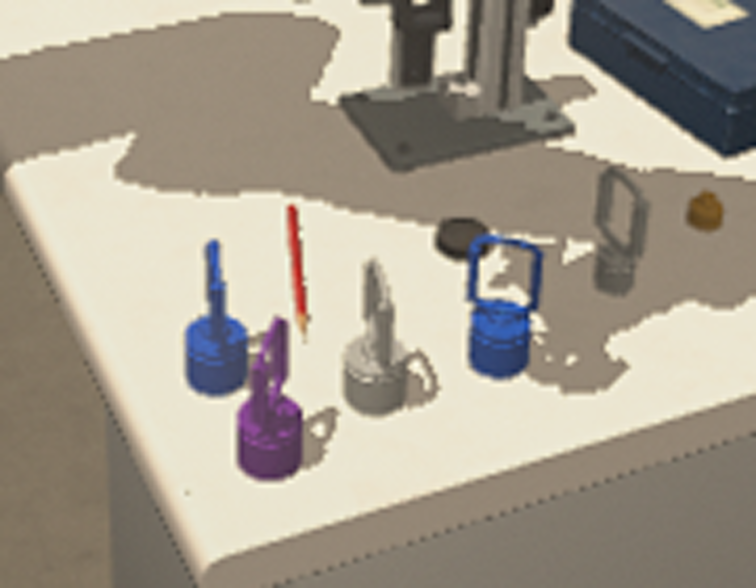

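Call:
move_arm(
  deltas=[-1,0.001,0,0.015,0,0,-0.3,-1,0.0015,0.0005,0.03,0,0,-0.2,-1,0,0,0.03,0,0,0,-1,0,0,0.02,0,0,0,-1,0,0,0,0,0,0],
)

```text
clock: 4.5
tcp_pos: [0.4198, -0.2154, 0.1095]
orientation: [-0.002, 0.115, 0.993, 0.001]
wrist_force: [0.3, -0.6, -0.2]
finger_gap: 0.0853
```

Run:
```python
from plan import *
p=cam('side'); q=cam('top')
cv2.imwrite('pics/s2.png',cv2.resize(p['img'][200:340,180:360,::-1],None,fx=4.2,fy=4.2,interpolation=cv2.INTER_CUBIC))
rows([.422,-.2155,.074],167,-1,4)
```

```text
yaw now 166.82672259918382 pos [ 0.4215 -0.2164  0.1117] F [-0.6  -0.49 -0.13] gap 0.0854 t 4.6
[-1, np.float64(-0.0001), np.float64(0.0001), np.float64(0.0055), np.float64(0.0), np.float64(-0.0), np.float64(-0.03)]
[-1, np.float64(-0.0001), np.float64(0.0003), np.float64(0.0133), np.float64(0.0), np.float64(-0.01), np.float64(-0.06)]
[-1, np.float64(-0.0001), np.float64(0.0003), np.float64(0.0133), np.float64(0.0), np.float64(-0.01), np.float64(-0.06)]
[-1, np.float64(-0.0), np.float64(0.0001), np.float64(0.0055), np.float64(0.0), np.float64(-0.0), np.float64(-0.03)]
```

View pics/s2.png

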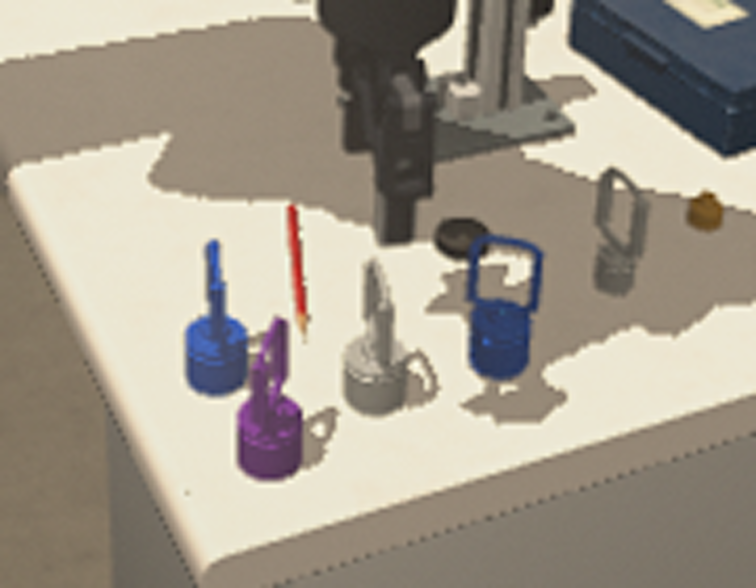

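Call:
move_arm(
  deltas=[-1,0,0,0.008,0,0,0,-1,0,0,0.015,0,0,0,-1,0,0,0.0105,0,0,0,-1,0,0,0.003,0,0,0,-0.5,0,0,0,0,0,0,-0.2,0,0,0,0,0,0,0.2,0,0,0,0,0,0,0.2,0,0,0,0,0,0],
  squeeze=40,
)

```text
clock: 5.6
tcp_pos: [0.4221, -0.2161, 0.0755]
orientation: [0.0, 0.114, 0.993, -0.0]
wrist_force: [-0.4, -0.7, -0.3]
finger_gap: 0.0341
```

Call:
move_arm(
  deltas=[0.5,0,0,0,0,0,0,0.5,0,0,0,0,0,0,0.5,0,0,0,0,0,0],
)

```text
clock: 5.98
tcp_pos: [0.4219, -0.216, 0.0752]
orientation: [0.0, 0.114, 0.993, -0.0]
wrist_force: [-0.5, 0.2, -0.4]
finger_gap: 0.0212
```

Run:
```python
from plan import *
p=cam('side')
cv2.imwrite('pics/s3.png',cv2.resize(p['img'][200:340,180:360,::-1],None,fx=4.2,fy=4.2,interpolation=cv2.INTER_CUBIC))
rows([.422,-.2155,.2],167,-1,1)
```

```text
yaw now 166.89507103152792 pos [ 0.4219 -0.216   0.0752] F [-0.09  0.2  -0.27] gap 0.0212 t 6.025
[-1, np.float64(-0.0), np.float64(0.0005), np.float64(-0.1248), np.float64(-0.01), np.float64(0.0), np.float64(-0.1)]
```

View pics/s3.png

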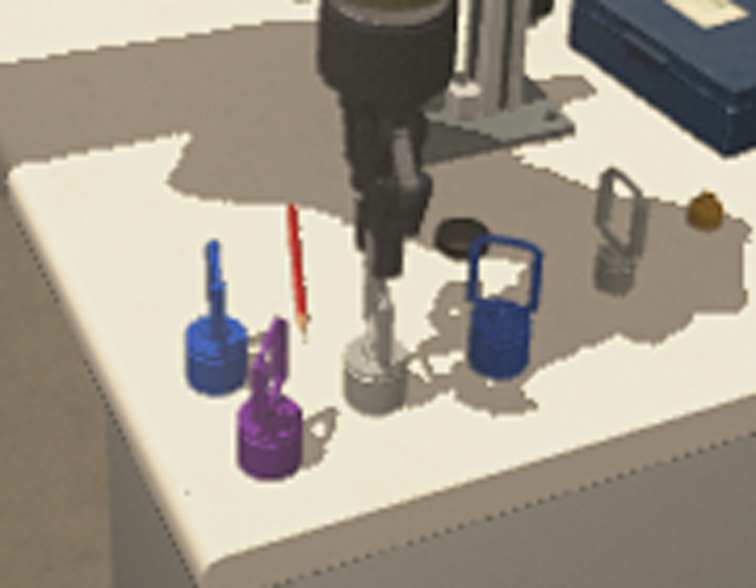

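Run:
```python
from plan import *
p=cam('side'); q=cam('top')
cv2.imwrite('pics/s4.png',cv2.resize(p['img'][230:310,235:305,::-1],None,fx=8,fy=7.5,interpolation=cv2.INTER_CUBIC))
cv2.imwrite('pics/t4.png',cv2.resize(q['img'][180:270,300:400,::-1],None,fx=6,fy=6,interpolation=cv2.INTER_CUBIC))
w=cloud(p); im=p['img'].astype(int)
for c in range(255,282,1):
  pass
for r in range(240,300,4):
    print(r,[(c,*(w[r,c]*1000).round(0).astype(int)) for c in range(259,283,3) if np.isfinite(w[r,c,0])])
```

```text
240 [(259, np.int64(498), np.int64(14), np.int64(0)), (262, np.int64(506), np.int64(10), np.int64(1)), (265, np.int64(399), np.int64(-232), np.int64(179)), (268, np.int64(407), np.int64(-233), np.int64(178)), (271, np.int64(410), np.int64(-240), np.int64(182)), (274, np.int64(405), np.int64(-266), np.int64(199)), (277, np.int64(410), np.int64(-271), np.int64(201)), (280, np.int64(558), np.int64(-8), np.int64(-2))]
244 [(259, np.int64(490), np.int64(-5), np.int64(-1)), (262, np.int64(499), np.int64(-6), np.int64(-2)), (265, np.int64(400), np.int64(-231), np.int64(167)), (268, np.int64(405), np.int64(-236), np.int64(169)), (271, np.int64(395), np.int64(-271), np.int64(194)), (274, np.int64(401), np.int64(-275), np.int64(195)), (277, np.int64(407), np.int64(-276), np.int64(194)), (280, np.int64(414), np.int64(-277), np.int64(193))]
248 [(259, np.int64(482), np.int64(-21), np.int64(-2)), (262, np.int64(489), np.int64(-27), np.int64(0)), (265, np.int64(414), np.int64(-203), np.int64(135)), (268, np.int64(404), np.int64(-240), np.int64(161)), (271, np.int64(395), np.int64(-273), np.int64(1
[... 4490 characters left out ...]
nt64(-227), np.int64(21)), (268, np.int64(413), np.int64(-231), np.int64(22)), (271, np.int64(420), np.int64(-233), np.int64(21)), (274, np.int64(429), np.int64(-232), np.int64(18)), (277, np.int64(445), np.int64(-217), np.int64(1)), (280, np.int64(453), np.int64(-219), np.int64(-1))]
296 [(259, np.int64(397), np.int64(-213), np.int64(0)), (262, np.int64(403), np.int64(-219), np.int64(3)), (265, np.int64(407), np.int64(-227), np.int64(8)), (268, np.int64(414), np.int64(-230), np.int64(9)), (271, np.int64(420), np.int64(-234), np.int64(10)), (274, np.int64(428), np.int64(-235), np.int64(7)), (277, np.int64(440), np.int64(-227), np.int64(-3)), (280, np.int64(445), np.int64(-234), np.int64(1))]
```

View pics/s4.png

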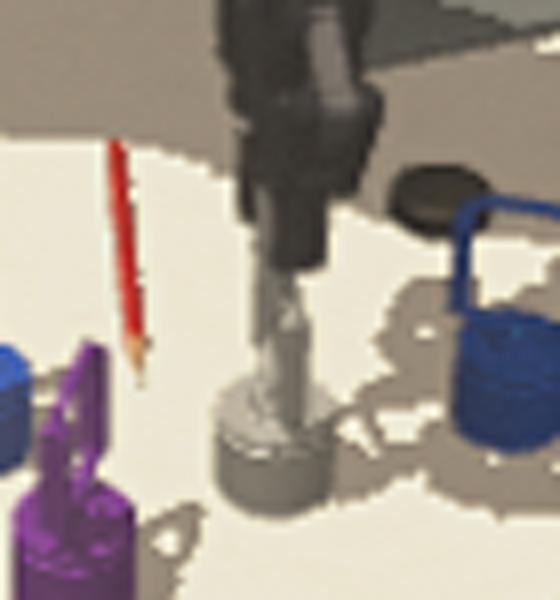

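View pics/t4.png

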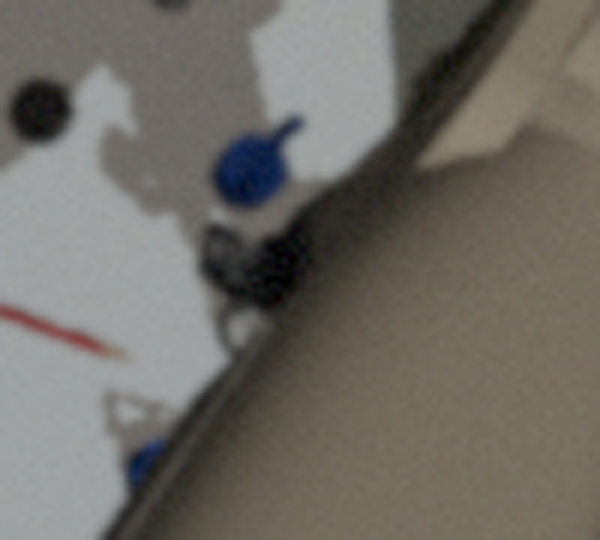

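Run:
```python
from plan import *
p=cam('side'); w=cloud(p)
for r in range(258,272): print(r,[(c,*(w[r,c]*1000).round(0).astype(int).tolist()) for c in range(263,277,2)])
pos,r,s=pose(); print(pos,r.apply([0,0,1]),s['joint_pos'])
print('tcp px',proj(p,pos),'tip',proj(p,pos+r.apply([0,0,.011])))
print('start tcp',proj(p,[.1332,-.559,.206]))
d=np.load('side0.npz'); W=d['w']; 
m=(np.abs(W[...,0]-.133)<.07)&(np.abs(W[...,1]+.559)<.08)&(W[...,2]<.35)&(W[...,2]>.1)
q=W[m]; print(len(q),np.percentile(q[:,2],[0,1,2,5]),q[np.argsort(q[:,2])[:15]].round(3).tolist())
cv2.imwrite('pics/s0c.png',cv2.resize(d['img'][280:384,140:250,::-1],None,fx=5,fy=5))
```

```text
258 [(263, -9223372036854775808, -9223372036854775808, -9223372036854775808), (265, 414, -204, 106), (267, 407, -230, 125), (269, 409, -237, 130), (271, 413, -239, 130), (273, 418, -240, 129), (275, 426, -234, 122)]
259 [(263, 472, -73, -3), (265, 415, -203, 102), (267, 407, -230, 122), (269, 409, -237, 126), (271, 412, -240, 128), (273, 418, -240, 126), (275, 426, -234, 120)]
260 [(263, 468, -81, 0), (265, 475, -81, -2), (267, 408, -229, 119), (269, 410, -235, 122), (271, 414, -238, 123), (273, 418, -239, 123), (275, 426, -235, 118)]
261 [(263, 466, -85, -1), (265, 472, -85, -2), (267, 406, -232, 118), (269, 409, -237, 121), (271, 414, -239, 121), (273, 418, -240, 120), (275, 426, -236, 115)]
262 [(263, 465, -88, -1), (265, 469, -93, 1), (267, 408, -228, 112), (269, 409, -238, 119), (271, 414, -239, 118), (273, 419, -239, 117), (275, 425, -237, 113)]
263 [(263, 463, -93, -1), (265, 469, -92, -3), (267, 407, -232, 112), (269, 409, -238, 116), (271, 415, -236, 113), (273, 418, -240, 114), (275, 427, -234, 108)]
264 [(263, 461, -97, -1), (265, 466, -99, -1), (267, 408, -229, 107), (269
[... 1366 characters left out ...]
-05 -4.14078213e-01]
tcp px (np.float64(269.42953920884787), np.float64(270.2048895974797)) tip (np.float64(269.2756321617414), np.float64(273.81253877836843))
start tcp (np.float64(190.94764165592795), np.float64(384.2601145265851))
2283 [0.24251341 0.24691723 0.24958586 0.2587168 ] [[0.123, -0.516, 0.243], [0.13, -0.515, 0.243], [0.119, -0.517, 0.243], [0.125, -0.516, 0.243], [0.12, -0.518, 0.244], [0.131, -0.515, 0.244], [0.122, -0.517, 0.244], [0.126, -0.517, 0.244], [0.128, -0.517, 0.245], [0.12, -0.518, 0.245], [0.127, -0.516, 0.245], [0.117, -0.52, 0.246], [0.115, -0.52, 0.246], [0.122, -0.517, 0.246], [0.125, -0.516, 0.246]]<stdin>:3: RuntimeWarning: invalid value encountered in cast
```

View pics/s0c.png

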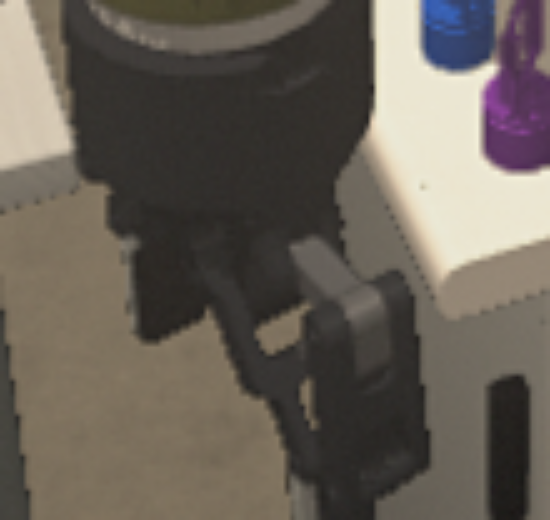

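The fingers closed in the air just above the ring. Depth puts the fingertips at z≈0.100, about 34 mm higher than the TCP reading and the 11 mm given would put them. I'll check where the gripper body is before correcting.

```bash
python3 - <<'E' 2>/dev/null
from plan import *
p=cam('side'); w=cloud(p)
for r in range(214,256,3): print(r,[(c,*(w[r,c]*1000).round(0).astype(int).tolist()) for c in range(254,292,4)])
cv2.imwrite('pics/s5.png',cv2.resize(p['img'][180:280,230:310,::-1],None,fx=7,fy=6,interpolation=cv2.INTER_CUBIC))
E
```

```text
214 [(254, 544, 158, 1), (258, 384, -223, 246), (262, 387, -237, 253), (266, 395, -242, 254), (270, 401, -249, 257), (274, 410, -250, 256), (278, 418, -254, 256), (282, 427, -254, 254), (286, 442, -245, 246), (290, 618, 48, 46)]
217 [(254, 536, 140, 2), (258, 384, -224, 239), (262, 388, -235, 244), (266, 394, -243, 248), (270, 401, -249, 249), (274, 409, -253, 250), (278, 419, -252, 247), (282, 430, -251, 244), (286, 441, -248, 240), (290, 621, 52, 32)]
220 [(254, 530, 128, -2), (258, 384, -224, 232), (262, 390, -233, 235), (266, 394, -245, 241), (270, 402, -249, 241), (274, 408, -255, 244), (278, 419, -254, 240), (282, 428, -254, 238), (286, 443, -245, 230), (290, 611, 34, 33)]
223 [(254, 521, 106, 2), (258, 537, 110, -4), (262, 388, -238, 230), (266, 396, -241, 231), (270, 402, -249, 234), (274, 409, -253, 235), (278, 419, -254, 232), (282, 429, -254, 230), (286, 598, 35, 25), (290, 606, 24, 29)]
226 [(254, 516, 94, -1), (258, 527, 87, 0), (262, 404, -204, 199), (266, 411, -210, 201), (270, 403, -247, 225), (274, 410, -252, 226), (278, 419, -255, 226), (282, 588, 40, 13), (286, 600
[... 1301 characters left out ...]
), (286, 563, -36, 1), (290, 575, -40, 0)]
247 [(254, 470, -12, -1), (258, 480, -18, 0), (262, 492, -21, -2), (266, 418, -201, 135), (270, 397, -264, 181), (274, 399, -278, 190), (278, 410, -276, 186), (282, 546, -44, 0), (286, 556, -51, 1), (290, 567, -55, 1)]
250 [(254, 464, -28, 0), (258, 473, -34, 1), (262, 485, -37, 1), (266, 417, -203, 127), (270, 397, -265, 174), (274, 404, -269, 174), (278, 414, -269, 172), (282, 539, -59, 0), (286, 553, -58, -4), (290, 562, -65, -1)]
253 [(254, 458, -40, -1), (258, 467, -48, 2), (262, 479, -50, 0), (266, 403, -233, 143), (270, 398, -263, 164), (274, 412, -255, 155), (278, 417, -265, 160), (282, 531, -75, 3), (286, 534, -91, 13), (290, 547, -93, 10)]
```

View pics/s5.png

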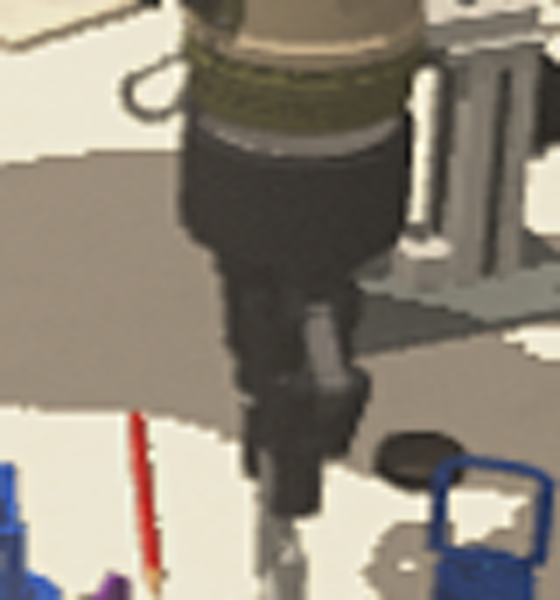

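The whole gripper sits about 34–36 mm higher than the TCP reading says, and its own proportions hold. I'll treat this as a constant z offset, reopen and go 40 mm lower.

Call:
move_arm(
  deltas=[-1,0,0,0,0,0,0,-1,0,0,0,0,0,0,-1,0,0,0,0,0,0,-1,0,0,0,0,0,0,-1,0,0,0,0,0,0,-1,0,0,0,0,0,0],
)

```text
clock: 6.98
tcp_pos: [0.4219, -0.216, 0.0752]
orientation: [-0.0, 0.114, 0.993, -0.0]
wrist_force: [0.0, -0.0, 0.5]
finger_gap: 0.0852
```

Call:
move_arm(
  deltas=[-1,0,0,0.01,0,0,0,-1,0,0,0.015,0,0,0,-1,0,0,0.01,0,0,0,-1,0,0,0.005,0,0,0,-1,0,0,0,0,0,0],
)

```text
clock: 7.6
tcp_pos: [0.4215, -0.2157, 0.0346]
orientation: [-0.0, 0.114, 0.993, 0.0]
wrist_force: [0.1, -0.6, -0.1]
finger_gap: 0.0855
```

```bash
python3 - <<'E' 2>/dev/null
from plan import *
p=cam('side'); w=cloud(p)
rows([.422,-.2155,.2],167,-1,1)
cv2.imwrite('pics/s6.png',cv2.resize(p['img'][220:320,230:320,::-1],None,fx=7,fy=6,interpolation=cv2.INTER_CUBIC))
for c in (266,269,272,275): print(c,[(r,*(w[r,c]*1000).round(0).astype(int).tolist()) for r in range(258,286,2)])
E
```

```text
yaw now 166.8944220537363 pos [ 0.4218 -0.216   0.0351] F [-0.05 -0.38  0.6 ] gap 0.0851 t 7.65
[-1, np.float64(-0.0), np.float64(0.0005), np.float64(-0.1649), np.float64(0.0), np.float64(-0.01), np.float64(-0.11)]
266 [(258, 396, -247, 140), (260, 395, -251, 137), (262, 472, -94, 1), (264, 467, -103, 2), (266, 422, -196, 74), (268, 422, -196, 67), (270, 422, -197, 62), (272, 422, -198, 57), (274, 422, -198, 50), (276, 422, -197, 43), (278, 441, -159, 3), (280, 421, -201, 34), (282, 416, -212, 38), (284, 413, -217, 36)]
269 [(258, 402, -252, 142), (260, 401, -254, 138), (262, 400, -255, 133), (264, 399, -259, 130), (266, 398, -261, 126), (268, 398, -261, 121), (270, 397, -264, 118), (272, 397, -264, 112), (274, 398, -262, 104), (276, 398, -263, 100), (278, 399, -261, 92), (280, 399, -262, 86), (282, 399, -262, 81), (284, 399, -263, 75)]
272 [(258, 395, -280, 163), (260, 394, -282, 159), (262, 394, -283, 154), (264, 394, -283, 149), (266, 395, -282, 142), (268, 394, -284, 139), (270, 393, -286, 134), (272, 395, -284, 127), (274, 394, -285, 123), (276, 403, -269, 102), (278, 402, -271, 99), (280, 403, -269, 91), (282, 403, -270, 86), (284, 407, -262, 73)]
275 [(258, 401, -283, 163), (260, 404, -278, 153), (262, 401, -284, 153), (264, 402, -282, 146), (266, 488, -117, -1), (268, 408, -271, 125), (270, 403, -281, 128), (272, 401, -286, 127), (274, 401, -286, 121), (276, 411, -268, 99), (278, 409, -272, 97), (280, 410, -271, 90), (282, 409, -273, 86), (284, 413, -267, 74)]
```

View pics/s6.png

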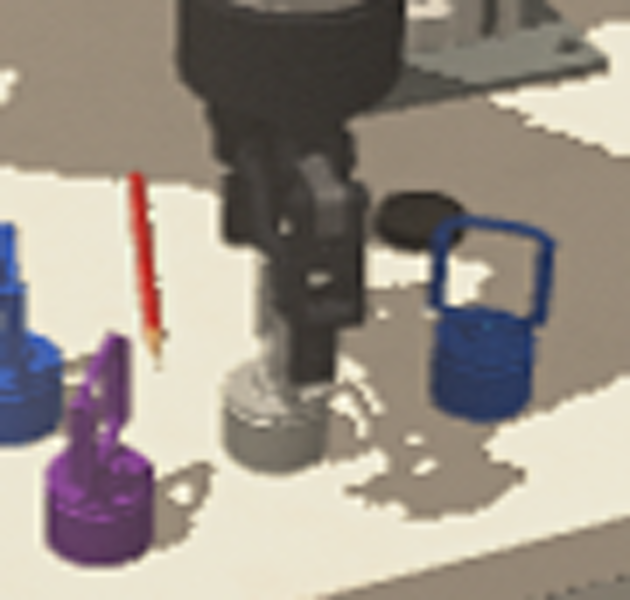

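Call:
move_arm(
  deltas=[-1,0,0,0.003,0,0,0,-0.3,0,0,0,0,0,0,0,0,0,0,0,0,0,0.3,0,0,0,0,0,0,0.6,0,0,0,0,0,0,0.6,0,0,0,0,0,0,0.6,0,0,0,0,0,0],
  squeeze=40,
)

```text
clock: 8.52
tcp_pos: [0.4221, -0.216, 0.0326]
orientation: [0.0, 0.114, 0.993, -0.0]
wrist_force: [0.2, 2.0, 5.9]
finger_gap: 0.0432
```

Call:
move_arm(
  deltas=[0.6,0,0,-0.003,0,0,0,0.6,0,0,-0.01,0,0,0,0.6,0,0,-0.02,0,0,0,0.6,0,0,-0.025,0,0,0,0.6,0,0,-0.015,0,0,0,0.6,0,0,-0.0045,0,0,0,0.6,0,0,0,0,0,0],
)

```text
clock: 9.4
tcp_pos: [0.4217, -0.2159, 0.1095]
orientation: [-0.0, 0.114, 0.993, 0.0]
wrist_force: [0.1, -0.4, -4.5]
finger_gap: 0.0433
```

```bash
python3 - <<'E' 2>/dev/null
from plan import *
p=cam('side'); w=cloud(p)
cv2.imwrite('pics/s7.png',cv2.resize(p['img'][170:320,200:340,::-1],None,fx=5,fy=4,interpolation=cv2.INTER_CUBIC))
rows([.422,.0385,.110],179.4,0.6,10)
E
```

```text
yaw now 166.89447906084496 pos [ 0.4215 -0.2157  0.1091] F [ 0.65  0.1  -3.16] gap 0.043 t 9.45
[0.6, np.float64(0.0014), np.float64(0.0061), np.float64(-0.0), np.float64(0.0), np.float64(-0.0), np.float64(-0.31)]
[0.6, np.float64(0.004), np.float64(0.0176), np.float64(-0.0001), np.float64(0.0), np.float64(-0.0), np.float64(-0.89)]
[0.6, np.float64(0.0057), np.float64(0.0275), np.float64(-0.0001), np.float64(0.0), np.float64(-0.01), np.float64(-1.38)]
[0.6, np.float64(0.0064), np.float64(0.0349), np.float64(-0.0001), np.float64(0.0), np.float64(-0.01), np.float64(-1.74)]
[0.6, np.float64(0.0059), np.float64(0.0388), np.float64(-0.0001), np.float64(0.0), np.float64(-0.01), np.float64(-1.93)]
[0.6, np.float64(0.0046), np.float64(0.039), np.float64(-0.0001), np.float64(0.0), np.float64(-0.01), np.float64(-1.93)]
[0.6, np.float64(0.003), np.float64(0.0353), np.float64(-0.0001), np.float64(0.0), np.float64(-0.01), np.float64(-1.74)]
[0.6, np.float64(0.0015), np.float64(0.0281), np.float64(-0.0001), np.float64(0.0), np.float64(-0.01), np.float64(-1.38)]
[0.6, np.float64(0.0005), np.float64(0.018), np.float64(-0.0001), np.float64(0.0), np.float64(-0.0), np.float64(-0.89)]
[0.6, np.float64(0.0001), np.float64(0.0062), np.float64(-0.0), np.float64(0.0), np.float64(-0.0), np.float64(-0.31)]
```

View pics/s7.png

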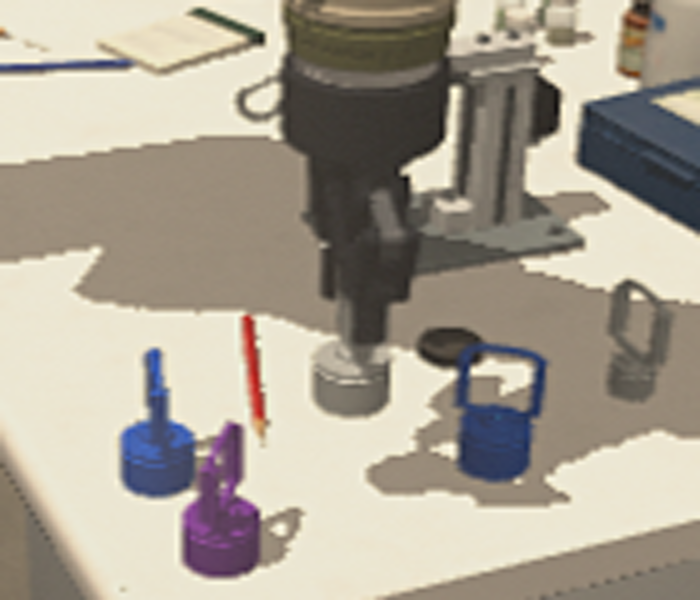

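The grey weight hangs in the jaws at crop (350,370), with about -3 N on the wrist. Carrying it to the front of the hook.

Call:
move_arm(
  deltas=[0.6,0.001,0.006,0,0,0,-0.3,0.6,0.004,0.018,0,0,0,-0.9,0.6,0.005,0.0275,0,0,0,-1.4,0.6,0.006,0.035,0,0,0,-1.7,0.6,0.006,0.039,0,0,0,-1.9,0.6,0.0045,0.039,0,0,0,-1.9,0.6,0.003,0.035,0,0,0,-1.8,0.6,0.0015,0.028,0,0,0,-1.4,0.6,0.0005,0.018,0,0,0,-0.9,0.6,0,0.006,0,0,0,-0.3],
)

```text
clock: 10.7
tcp_pos: [0.4231, 0.0396, 0.1094]
orientation: [-0.0, 0.004, 1.0, 0.0]
wrist_force: [0.4, -1.3, -3.7]
finger_gap: 0.0428
```

Call:
move_arm(
  deltas=[0.6,0,0,0,0,0,0,0.6,0,0,0,0,0,0],
)

```text
clock: 10.95
tcp_pos: [0.4241, 0.0375, 0.1096]
orientation: [-0.0, 0.006, 1.0, -0.0]
wrist_force: [-0.2, 0.1, -4.0]
finger_gap: 0.0432
```

```bash
cat > look.py <<'E'
from plan import *
import sys
k=sys.argv[1]
p=cam('side'); q=cam('top'); w=cloud(p); v=cloud(q)
np.savez(f'd{k}.npz',a=p['img'],b=q['img'],w=w,v=v)
cv2.imwrite(f'pics/s{k}.png',cv2.resize(p['img'][150:270,220:340,::-1],None,fx=5,fy=5,interpolation=cv2.INTER_CUBIC))
cv2.imwrite(f'pics/t{k}.png',cv2.resize(q['img'][150:260,220:340,::-1],None,fx=5,fy=5,interpolation=cv2.INTER_CUBIC))
pos,r,s=pose(); print(pos.round(4),'yaw',np.degrees(np.arctan2(*r.as_matrix()[[1,0],0])),s['wrist_force'].round(2),s['finger_gap'],s['clock'])
for n,c,im in (('side',w,p['img']),('top',v,q['img'])):
    m=np.isfinite(c[...,0])&(abs(c[...,0]-pos[0])<.03)&(abs(c[...,1]-pos[1])<.03)&(c[...,2]>.05)&(c[...,2]<pos[2]+.02)
    a=c[m]; print(n,len(a))
    if len(a)>10:
        low=a[(a[:,2]<pos[2]-.0)]; print(low.min(0),low.max(0))
        cy=a[(a[:,2]>.08)&(a[:,2]<.105)]
        if len(cy)>5: print('cyl',cv2.minEnclosingCircle((cy[:,:2]*1000).astype(np.float32)))
        print('z hist',np.histogram(a[:,2],bins=np.arange(.05,.18,.005)))
E
python3 look.py 8
```

```text
[0.4242 0.0373 0.1096] yaw 179.33114059623378 [ 0.01  0.67 -3.01] 0.04280783314575521 11.05
side 197
[0.40493079 0.01442456 0.07328209] [0.4409196  0.04134962 0.10952478]
cyl ((421.4886474609375, 31.669233322143555), 17.650550842285156)
z hist (array([ 0,  0,  0,  0,  1,  6, 20, 20, 19, 19, 21, 25, 41,  7,  8, 10,  0,
        0,  0,  0,  0,  0,  0,  0,  0]), array([0.05 , 0.055, 0.06 , 0.065, 0.07 , 0.075, 0.08 , 0.085, 0.09 ,
       0.095, 0.1  , 0.105, 0.11 , 0.115, 0.12 , 0.125, 0.13 , 0.135,
       0.14 , 0.145, 0.15 , 0.155, 0.16 , 0.165, 0.17 , 0.175]))
top 0
```

View pics/s8.png

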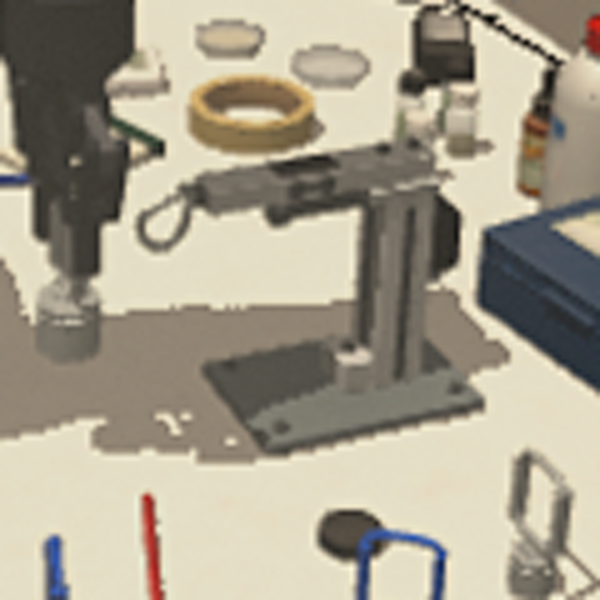

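View pics/t8.png

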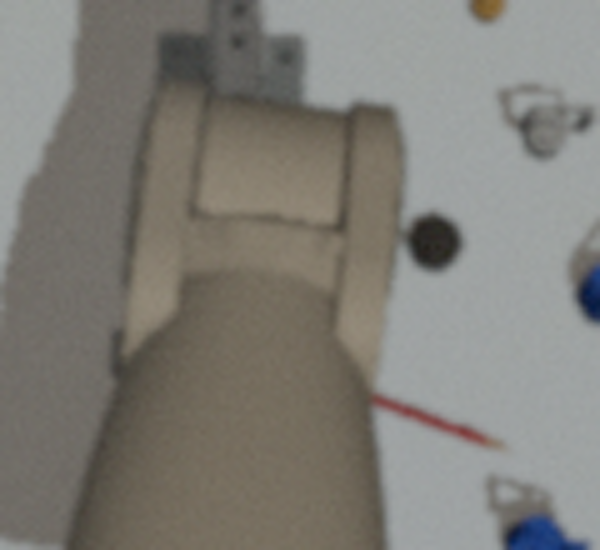

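Call:
move_arm(
  deltas=[0.6,-0.008,0,0,0,0,0,0.6,-0.014,0.0005,0,0,0,0,0.6,-0.008,0.0005,0,0,0,0,0.6,0,0,0,0,0,0],
)

```text
clock: 11.55
tcp_pos: [0.4551, 0.0384, 0.1096]
orientation: [0.0, 0.005, 1.0, -0.0]
wrist_force: [-0.1, -0.2, -2.7]
finger_gap: 0.0431
```

Call:
move_arm(
  deltas=[0.6,-0.006,0,0,0,0,0,0.6,-0.006,0,0,0,0,0,0.6,-0.006,0,0,0,0,0,0.6,-0.005,0,0,0,0,0,0.6,-0.004,0,0,0,0,0,0.6,0,0,0,0,0,0],
)

```text
clock: 12.3
tcp_pos: [0.4814, 0.0382, 0.1096]
orientation: [0.0, 0.005, 1.0, -0.0]
wrist_force: [0.1, 0.2, -3.1]
finger_gap: 0.043
```

```bash
python3 look.py 9
```

```text
[0.481  0.0382 0.1096] yaw 179.3950514701222 [-0.11  0.66 -2.92] 0.04299588312638845 12.4
side 194
[0.46133865 0.01582793 0.07515805] [0.49555513 0.05059553 0.10958538]
cyl ((478.761962890625, 34.55940628051758), 18.58648109436035)
z hist (array([ 0,  0,  0,  0,  0,  9, 20, 20, 15, 21, 24, 25, 36,  9, 11,  4,  0,
        0,  0,  0,  0,  0,  0,  0,  0]), array([0.05 , 0.055, 0.06 , 0.065, 0.07 , 0.075, 0.08 , 0.085, 0.09 ,
       0.095, 0.1  , 0.105, 0.11 , 0.115, 0.12 , 0.125, 0.13 , 0.135,
       0.14 , 0.145, 0.15 , 0.155, 0.16 , 0.165, 0.17 , 0.175]))
top 0
```

View pics/s9.png

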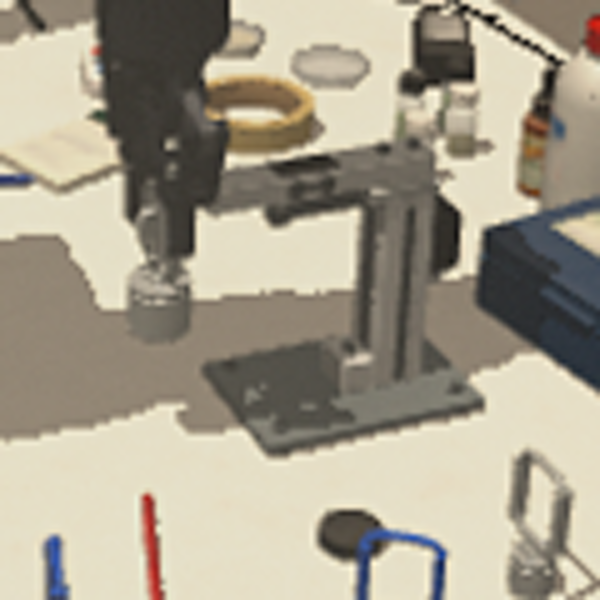

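Call:
move_arm(
  deltas=[0.6,-0.0015,0,0,0,0,0,0.6,0,0,0.002,0,0,0,0.6,0,0,0.002,0,0,0,0.6,0,0,0.002,0,0,0,0.6,0,0,0,0,0,0],
)

```text
clock: 13.02
tcp_pos: [0.4827, 0.0382, 0.1038]
orientation: [0.0, 0.005, 1.0, -0.0]
wrist_force: [-0.4, 0.5, -0.6]
finger_gap: 0.0432
```

Call:
move_arm(
  deltas=[0.6,0,0,0.001,0,0,0,0.6,0,0,0.001,0,0,0,0.6,0,0,0.001,0,0,0,0.6,0,0,0,0,0,0],
)

```text
clock: 13.52
tcp_pos: [0.4824, 0.0382, 0.1005]
orientation: [-0.0, 0.005, 1.0, -0.0]
wrist_force: [-0.6, -0.9, 0.1]
finger_gap: 0.0432
```

Call:
move_arm(
  deltas=[0.6,0,0,0.0015,0,0,0,0.6,0,0,0.0015,0,0,0,0.6,0,0,0.0015,0,0,0,0.6,0,0,0.0015,0,0,0,0.6,0,0,0,0,0,0],
)

```text
clock: 14.15
tcp_pos: [0.482, 0.0383, 0.0942]
orientation: [-0.001, 0.005, 1.0, -0.0]
wrist_force: [-2.1, -0.8, 0.2]
finger_gap: 0.0431
```

Call:
move_arm(
  deltas=[0.6,0,0,0.0015,0,0,0,0.6,0,0,0.0015,0,0,0,0.6,0,0,0.0015,0,0,0,0.6,0,0,0,0,0,0],
)

```text
clock: 14.65
tcp_pos: [0.4821, 0.0382, 0.0898]
orientation: [-0.001, 0.005, 1.0, -0.0]
wrist_force: [-2.4, 0.6, -0.4]
finger_gap: 0.0432
```

Call:
move_arm(
  deltas=[0.6,0,0,0.001,0,0,0,0.6,0,0,0.001,0,0,0,0.6,0,0,0.001,0,0,0,0.6,0,0,0,0,0,0],
)

```text
clock: 15.15
tcp_pos: [0.4817, 0.0383, 0.0866]
orientation: [-0.001, 0.005, 1.0, -0.0]
wrist_force: [-4.4, 0.5, -3.9]
finger_gap: 0.0432
```

Call:
move_arm(
  deltas=[0.6,0,0,0.001,0,0,0,0.6,0,0,0.001,0,0,0,0.6,0,0,0,0,0,0],
)

```text
clock: 15.52
tcp_pos: [0.4841, 0.0381, 0.0855]
orientation: [0.001, 0.005, 1.0, -0.0]
wrist_force: [-0.5, 0.0, -2.6]
finger_gap: 0.0435
```

Call:
move_arm(
  deltas=[0.6,0,0,0.001,0,0,0,0.6,0,0,0,0,0,0],
)

```text
clock: 15.78
tcp_pos: [0.4832, 0.0382, 0.0843]
orientation: [0.0, 0.005, 1.0, -0.0]
wrist_force: [-0.2, 0.3, -3.4]
finger_gap: 0.0433
```

The gate snapped shut: x force fell back to 0 and only the weight remains. Now pulling up towards the gate.

Call:
move_arm(
  deltas=[0.6,0,0,0,0,0,0,0.6,0,0,-0.002,0,0,0,0.6,0,0,-0.002,0,0,0,0.6,0,0,-0.002,0,0,0,0.6,0,0,-0.002,0,0,0,0.6,0,0,0,0,0,0],
)

```text
clock: 16.52
tcp_pos: [0.4829, 0.0382, 0.0924]
orientation: [0.0, 0.005, 1.0, -0.0]
wrist_force: [-0.1, -1.2, -2.9]
finger_gap: 0.0429
```

Call:
move_arm(
  deltas=[0.6,0,0,-0.0005,0,0,0,0.6,0,0,-0.0005,0,0,0,0.6,0,0,0,0,0,0],
)

```text
clock: 16.9
tcp_pos: [0.4827, 0.0382, 0.0932]
orientation: [0.0, 0.005, 1.0, -0.0]
wrist_force: [0.4, -0.4, -3.5]
finger_gap: 0.0432
```

Call:
move_arm(
  deltas=[0.6,0,0,-0.0005,0,0,0,0.6,0,0,-0.0005,0,0,0,0.6,0,0,0,0,0,0],
)

```text
clock: 17.27
tcp_pos: [0.4827, 0.0382, 0.0942]
orientation: [0.0, 0.005, 1.0, -0.0]
wrist_force: [0.3, 0.1, -3.1]
finger_gap: 0.0427
```

Call:
move_arm(
  deltas=[0.6,0,0,-0.0005,0,0,0,0.6,0,0,0,0,0,0],
)

```text
clock: 17.52
tcp_pos: [0.4827, 0.0382, 0.0947]
orientation: [0.0, 0.005, 1.0, -0.0]
wrist_force: [0.9, -0.5, -3.7]
finger_gap: 0.0429
```

Call:
move_arm(
  deltas=[0.6,0,0,-0.0005,0,0,0,0.6,0,0,0,0,0,0],
)

```text
clock: 17.77
tcp_pos: [0.4827, 0.0382, 0.0952]
orientation: [0.0, 0.005, 1.0, -0.0]
wrist_force: [0.2, 0.4, -3.0]
finger_gap: 0.0433
```

Call:
move_arm(
  deltas=[0.6,0,0,-0.0005,0,0,0,0.6,0,0,0,0,0,0],
)

```text
clock: 18.02
tcp_pos: [0.4826, 0.0382, 0.0957]
orientation: [-0.0, 0.005, 1.0, -0.0]
wrist_force: [-0.2, 0.2, -3.4]
finger_gap: 0.0432
```

Call:
move_arm(
  deltas=[0.6,0,0,-0.0005,0,0,0,0.6,0,0,0,0,0,0],
)

```text
clock: 18.27
tcp_pos: [0.4825, 0.0382, 0.0959]
orientation: [-0.0, 0.005, 1.0, -0.0]
wrist_force: [1.4, 0.2, -6.1]
finger_gap: 0.043
```

Call:
move_arm(
  deltas=[0.6,0,0,-0.0003,0,0,0,0.6,0,0,0,0,0,0],
)

```text
clock: 18.52
tcp_pos: [0.4824, 0.0382, 0.0961]
orientation: [-0.0, 0.005, 1.0, -0.0]
wrist_force: [1.6, 0.5, -8.0]
finger_gap: 0.0431
```

Call:
move_arm(
  deltas=[0.6,0,0,0,0,0,0],
)

```text
clock: 18.65
tcp_pos: [0.4824, 0.0383, 0.0961]
orientation: [-0.0, 0.005, 1.0, -0.0]
wrist_force: [1.2, -0.1, -8.5]
finger_gap: 0.0431
```

Call:
move_arm(
  deltas=[0.6,0,0,-0.0003,0,0,0,0.6,0,0,0,0,0,0],
)

```text
clock: 18.9
tcp_pos: [0.4824, 0.0382, 0.0963]
orientation: [-0.0, 0.005, 1.0, -0.0]
wrist_force: [2.4, -1.2, -12.4]
finger_gap: 0.0431
```

Call:
move_arm(
  deltas=[0.6,0,0,0,0,0,0,0.6,0,0,0,0,0,0,0.6,0,0,0,0,0,0,0.6,0,0,0,0,0,0],
)

```text
clock: 19.4
tcp_pos: [0.4824, 0.0383, 0.0965]
orientation: [-0.0, 0.005, 1.0, -0.0]
wrist_force: [2.0, 0.5, -14.6]
finger_gap: 0.0429
```

Call:
move_arm(
  deltas=[0.6,0,0,0,0,0,0,0.6,0,0,0,0,0,0,0.6,0,0,0,0,0,0,0.6,0,0,0,0,0,0],
)

```text
clock: 19.9
tcp_pos: [0.4824, 0.0382, 0.0965]
orientation: [-0.0, 0.005, 1.0, -0.0]
wrist_force: [2.5, 0.3, -16.7]
finger_gap: 0.0432
```

Call:
move_arm(
  deltas=[0.6,0,0,0,0,0,0],
)

```text
clock: 20.02
tcp_pos: [0.4824, 0.0383, 0.0966]
orientation: [-0.0, 0.005, 1.0, -0.0]
wrist_force: [0.6, 0.6, -18.0]
finger_gap: 0.043
```

The force is creeping up, so I'm backing off now.

Call:
move_arm(
  deltas=[0.6,0,0,0.0008,0,0,0],
)

```text
clock: 20.15
tcp_pos: [0.4826, 0.0382, 0.0963]
orientation: [0.0, 0.005, 1.0, -0.0]
wrist_force: [-1.3, 0.2, -10.8]
finger_gap: 0.0428
```

Call:
move_arm(
  deltas=[0.6,0,0,0,0,0,0],
)

```text
clock: 20.27
tcp_pos: [0.4826, 0.0382, 0.0963]
orientation: [0.0, 0.005, 1.0, -0.0]
wrist_force: [-0.6, -0.3, -12.6]
finger_gap: 0.043
```

Call:
move_arm(
  deltas=[0.6,0,0,0.0003,0,0,0],
)

```text
clock: 20.4
tcp_pos: [0.4832, 0.0381, 0.0964]
orientation: [0.001, 0.005, 1.0, -0.0]
wrist_force: [-0.5, 0.4, -7.9]
finger_gap: 0.0428
```

Call:
move_arm(
  deltas=[0.6,0,0,0.0001,0,0,0],
)

```text
clock: 20.52
tcp_pos: [0.4835, 0.0381, 0.0964]
orientation: [0.001, 0.005, 1.0, -0.0]
wrist_force: [0.0, -0.2, -6.8]
finger_gap: 0.043
```

Call:
move_arm(
  deltas=[0.6,0,0,0.0001,0,0,0],
)

```text
clock: 20.65
tcp_pos: [0.4836, 0.0381, 0.0963]
orientation: [0.001, 0.005, 1.0, -0.0]
wrist_force: [-0.4, -0.1, -5.9]
finger_gap: 0.0432
```

Call:
move_arm(
  deltas=[0.6,0,0,0.0001,0,0,0],
)

```text
clock: 20.78
tcp_pos: [0.4836, 0.0381, 0.0962]
orientation: [0.001, 0.005, 1.0, -0.0]
wrist_force: [0.0, 0.3, -3.8]
finger_gap: 0.0429
```

Call:
move_arm(
  deltas=[0.6,0,0,0.0001,0,0,0],
)

```text
clock: 20.9
tcp_pos: [0.4834, 0.0382, 0.0959]
orientation: [0.001, 0.005, 1.0, -0.0]
wrist_force: [0.8, 0.6, -3.1]
finger_gap: 0.0427
```

Call:
move_arm(
  deltas=[0.6,0,0,0.002,0,0,0,0.6,0,0,0.003,0,0,0,0.6,0,0,0.004,0,0,0,0.6,0,0,0.003,0,0,0,0.6,0,0,0.002,0,0,0,0.6,0,0,0,0,0,0],
)

```text
clock: 21.65
tcp_pos: [0.4825, 0.0382, 0.081]
orientation: [-0.0, 0.005, 1.0, -0.0]
wrist_force: [-0.2, 0.1, -3.2]
finger_gap: 0.0431
```

Call:
move_arm(
  deltas=[0.6,0,0,0.0005,0,0,0,0.6,0,0,0.0005,0,0,0,0.6,0,0,0,0,0,0],
)

```text
clock: 22.02
tcp_pos: [0.4827, 0.0382, 0.0803]
orientation: [0.0, 0.005, 1.0, -0.0]
wrist_force: [0.4, -0.7, -2.8]
finger_gap: 0.0428
```

Call:
move_arm(
  deltas=[0.6,0,0,0.0005,0,0,0,0.6,0,0,0,0,0,0],
)

```text
clock: 22.28
tcp_pos: [0.4826, 0.0382, 0.0797]
orientation: [-0.0, 0.005, 1.0, -0.0]
wrist_force: [0.0, -1.2, -4.1]
finger_gap: 0.0431
```

Call:
move_arm(
  deltas=[0.6,0,0,0.0004,0,0,0,0.6,0,0,0,0,0,0],
)

```text
clock: 22.52
tcp_pos: [0.4826, 0.0382, 0.0793]
orientation: [-0.0, 0.005, 1.0, -0.0]
wrist_force: [0.3, -0.1, -3.1]
finger_gap: 0.0429
```

```bash
python3 look.py 10|head -1
```

```text
[0.4827 0.0382 0.0794] yaw 179.39609948692137 [ 0.86 -0.41 -4.51] 0.04315848660975053 22.625
```

View pics/s10.png

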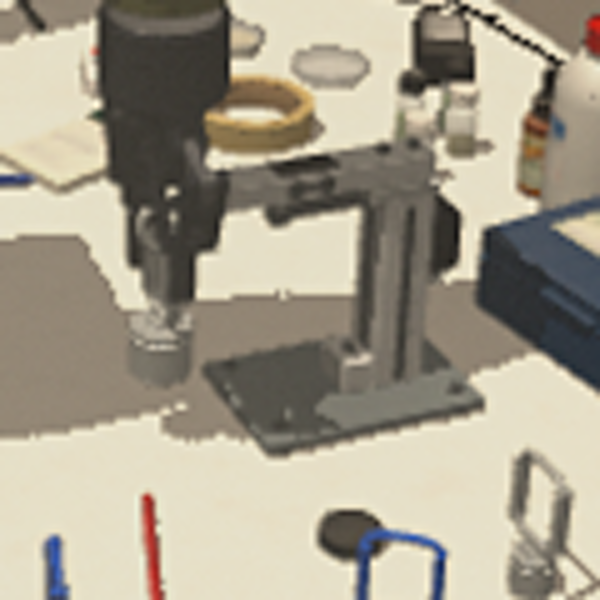

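Call:
move_arm(
  deltas=[0.6,0,0,0.0004,0,0,0,0.6,0,0,0,0,0,0],
)

```text
clock: 22.88
tcp_pos: [0.4827, 0.0382, 0.0789]
orientation: [-0.0, 0.005, 1.0, -0.0]
wrist_force: [-0.2, -0.0, -2.8]
finger_gap: 0.0434
```

Call:
move_arm(
  deltas=[0.6,0,0,0.0004,0,0,0,0.6,0,0,0,0,0,0],
)

```text
clock: 23.12
tcp_pos: [0.4827, 0.0382, 0.0786]
orientation: [0.0, 0.005, 1.0, -0.0]
wrist_force: [-0.0, -0.1, -3.6]
finger_gap: 0.0431
```

Call:
move_arm(
  deltas=[0.6,0,0,0.0004,0,0,0,0.6,0,0,0,0,0,0],
)

```text
clock: 23.38
tcp_pos: [0.4828, 0.0382, 0.0783]
orientation: [0.0, 0.005, 1.0, -0.0]
wrist_force: [-0.2, -0.8, -1.2]
finger_gap: 0.0432
```

Call:
move_arm(
  deltas=[0.6,0,0,0.0004,0,0,0,0.6,0,0,0,0,0,0],
)

```text
clock: 23.62
tcp_pos: [0.4828, 0.0382, 0.0781]
orientation: [0.0, 0.005, 1.0, -0.0]
wrist_force: [-1.7, -0.4, 2.2]
finger_gap: 0.0428
```

Seated: the force has reversed. I'll ease up 0.4 mm and open.

Call:
move_arm(
  deltas=[0.6,0,0,-0.0004,0,0,0],
)

```text
clock: 23.75
tcp_pos: [0.4827, 0.0382, 0.0783]
orientation: [0.0, 0.005, 1.0, -0.0]
wrist_force: [-0.1, 0.3, -1.5]
finger_gap: 0.0431
```

Call:
move_arm(
  deltas=[0.45,0,0,0,0,0,0,0.1,0,0,0,0,0,0,-0.1,0,0,0,0,0,0,-0.3,0,0,0,0,0,0,-0.6,0,0,0,0,0,0,-1,0,0,0,0,0,0,-1,0,0,0,0,0,0,-1,0,0,0,0,0,0],
)

```text
clock: 24.75
tcp_pos: [0.4827, 0.0382, 0.0782]
orientation: [-0.0, 0.005, 1.0, -0.0]
wrist_force: [-0.5, -0.6, 0.3]
finger_gap: 0.0857
```

```bash
python3 look.py 11|head -1
```

```text
[0.4827 0.0382 0.0781] yaw 179.39472047359388 [ 0.29  0.38 -0.  ] 0.08524099914175241 24.85
```

View pics/s11.png

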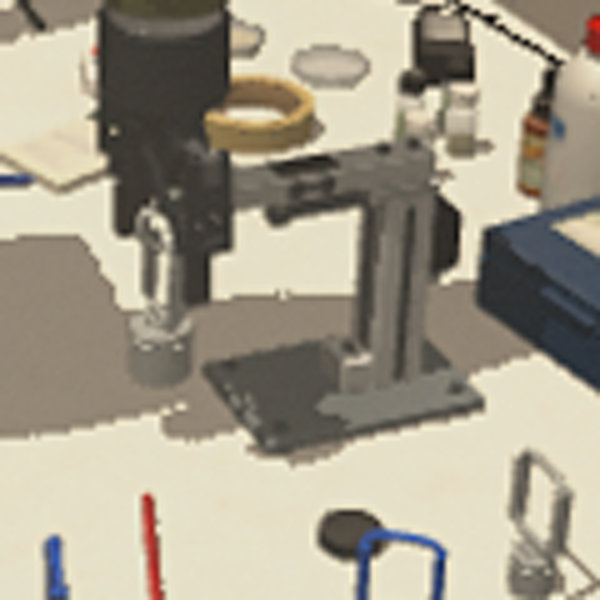

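The ring is free and hanging in the hook, so I retreat straight up.

Call:
move_arm(
  deltas=[-1,0,0,-0.005,0,0,0,-1,0,0,-0.015,0,0,0,-1,0,0,-0.025,0,0,0,-1,0,0,-0.03,0,0,0,-1,0,0,-0.03,0,0,0,-1,0,0,-0.02,0,0,0,-1,0,0,-0.005,0,0,0,-1,0,0,0,0,0,0,-1,0,0,0,0,0,0,-1,0,0,0,0,0,0],
)

```text
clock: 26.1
tcp_pos: [0.4821, 0.0383, 0.2073]
orientation: [-0.001, 0.005, 1.0, 0.0]
wrist_force: [-0.2, -1.1, 0.4]
finger_gap: 0.0851
```

Call:
move_arm(
  deltas=[-1,0.02,0,-0.005,0,0,0,-1,0.03,0,0,0,0,0,-1,0.03,0,0,0,0,0,-1,0.02,0,0,0,0,0,-1,0,0,0,0,0,0,-1,0,0,0,0,0,0,-1,0,0,0,0,0,0,-1,0,0,0,0,0,0],
)

```text
clock: 27.1
tcp_pos: [0.3832, 0.0392, 0.213]
orientation: [-0.0, 0.005, 1.0, -0.0]
wrist_force: [-0.2, 0.3, 0.8]
finger_gap: 0.0856
```

```bash
python3 look.py 12|head -1
python3 - <<'E'
import numpy as np,cv2
d=np.load('d12.npz'); o=np.load('side0.npz'); w=d['w']; 
m=np.isfinite(w[...,0])&(abs(w[...,0]-.48)<.03)&(abs(w[...,1]-.038)<.03)&(w[...,2]>.03)&(w[...,2]<.172)
q=w[m]; c=q[(q[:,2]<.075)]; print('cyl',cv2.minEnclosingCircle((c[:,:2]*1000).astype(np.float32)),np.percentile(c[:,2],[1,99]))
r=q[(q[:,2]>.09)&(q[:,2]<.125)]; print('ring',r.mean(0),r.min(0),r.max(0))
cv2.imwrite('pics/s12z.png',cv2.resize(d['a'][175:235,235:285,::-1],None,fx=12,fy=10,interpolation=cv2.INTER_CUBIC))
E
```

```text
[0.383  0.0393 0.213 ] yaw 179.3938691559772 [-0.16 -0.89 -0.19] 0.08570386953975821 27.2
cyl ((479.1492614746094, 29.568967819213867), 16.85646629333496) [0.04685432 0.07422235]
ring [0.48119919 0.03456426 0.10731158] [0.4762916  0.01200317 0.09007309] [0.48921946 0.0594717  0.12414086]
```

View pics/s12.png

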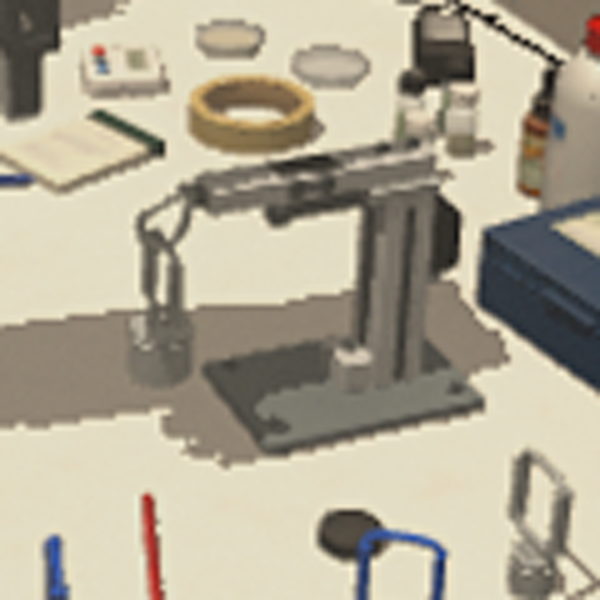

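View pics/s12z.png

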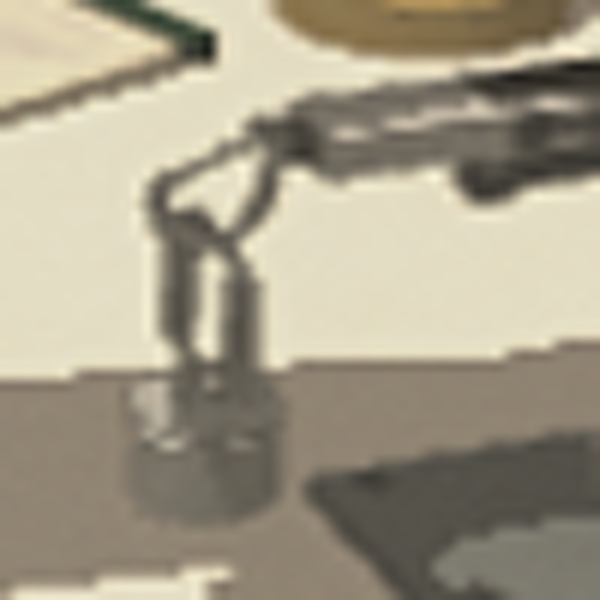

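The weight hangs upright in the bottom of the hook, with the bar at crop (195,220). The gate is shut, running from nose (160,185) to pin (260,130). The neighbouring things look unmoved and the gripper is clear.

Call:
move_arm(
  deltas=[-1,0,0,0,0,0,0,-1,0,0,0,0,0,0,-1,0,0,0,0,0,0,-1,0,0,0,0,0,0,-1,0,0,0,0,0,0,-1,0,0,0,0,0,0,-1,0,0,0,0,0,0,-1,0,0,0,0,0,0],
)

```text
clock: 28.2
tcp_pos: [0.3827, 0.0393, 0.2132]
orientation: [-0.0, 0.005, 1.0, -0.0]
wrist_force: [-1.6, -0.9, 0.1]
finger_gap: 0.0855
```

```bash
python3 -c "
from h import *
print(order.hand_in())"
```

```text
the job is handed in; nothing more can be done
None
```

The larger (grey) weight is hanging in the hook with the gate shut, and the job was handed in at about 28 s. The pull test went higher than asked, and I cannot rule out that it passed the 15 N limit.

- **Pull test:** I aimed for 7 N, but the force crept up while I held position. The last reading before I backed off was 18 N at the wrist. Less the weight's roughly 3 N, that is about 15 N on the gate, with about ±0.5 N of noise. The pull stayed above 4 N for more than 1.5 s, but it was not a steady 7 N.
- **Latching:** the bar pressed the gate in, and on the way down the side force fell back to zero at about the expected height. The gate then held against the upward pull.
- **First grasp missed:** the fingers closed in the air above the ring. They sit about 34 mm higher than the TCP reading suggests, so I measured this in the depth image, corrected for it and gripped the ring on the second try.
- **Last checks:** the side picture shows the weight upright and released, its bar in the bottom of the hook. The depth image puts the ring within about 2 mm of the seat in x. Nothing nearby looks moved, and the arm is clear.

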